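# Load the exposure fixture, click its covers shut and select the run mode

### The arm

A 6-joint arm with a two-finger parallel gripper is mounted at the origin on the work surface. World frame = base frame: x ahead of the robot, y to its left, z up, the work surface at z = 0. Lengths are in mm, angles in rad, forces in N, time in s.
With the tool pointing down it reaches from about 400 to 925 mm from the base axis. Payload 12.5 kg.
Tool frame: the origin (TCP) lies between the finger pads; the fingertips stand 14 mm ahead of it and the grasp point (between the pads) lies 5 mm behind it; x points along the fingers, y is the direction in which the jaws open and shut, and the axes are right-handed (so a half turn about x gives the same grasp; the last joint's range is limited). The gripper opens to 95 mm and grips with 3 to 60 N. Pads are 20 mm wide; open, the fingers measure 119 mm over their backs; the gripper's body (75 mm by 180 mm) begins 59 mm behind the grasp point.
Start: joints at [1.176, 0.491, 1.559, -0, 1.092, -0.106], TCP at [177.984, 599.14, 208.261] pointing down, gripper open.
Joint ranges: [-3.1, 3.1], [-0.84, 2.19], [0.05, 2.79], [-1.13, 4.28], [0.06, 2.93], [-2.69, 2.69]. Speed limits (rad/s): [2.22, 2.22, 2.79, 3.14, 3.14, 3.14].

### API

Orientations are given as [roll, pitch, yaw] about the fixed x, y, z axes, in that order (R = Rz(yaw) Ry(pitch) Rx(roll)).
In Python, from cell import env, cams gives the robot as it stands.
- The arm moves only by the tool carry_out, never from a script. Its arguments are lists of equal length, an entry for each row: "grip": the closure, from -1 (fully open) to 1 (shut); "linear": the shift along the tool's x, y, z scaled (see below), a list of three; "turn": the turn about the tool's x scaled (see below). In form: {"grip": [grip, ...], "linear": [[tx, ty, tz], ...], "turn": [turn, ...]}. A call has 1 to 5 rows; each row shifts and turns the commanded pose from where the row before left it, along the tool's axes as they then stand; what a row does not reach is not made up. The controller multiplies each number of a shift by 0.5 m and each number of a turn by 180 degrees. A row lasts 1/10 s, in which the tool goes at most 50 mm and 8.59 degrees, less where a joint would pass 70% of its speed; a pose out of reach is approached as far as the arm can. A call with a number of a shift or a turn outside -1 to 1 is refused whole. A call with a gripper value outside its range is refused whole. The fingers move at their own pace and stop on an object; the grip force is fixed at half the most. Time passes only in rows, so rows that do not move let the fingers close. It gives the time, the measured TCP pose, the force and the opening at its end, in the units of the state.
- env.state(): the state, without advancing time (a new reading comes with each control period).
- cams.read_camera(name): name is "scene" or "top" or "wrist"; returns the picture (420x560x3 uint8, blue, green, red); there is no depth.
- cams.camera_info(name): a dict with "fx", "fy", "cx", "cy" (pixels), "view" (4x4, takes a point from world to camera coordinates). Camera axes: x right, y down, z forward; pixel columns grow to the right and rows downward; lengths in mm; the calibration is good to about 2 mm. The wrist camera is an equidistant fisheye: a pixel r from the principal point sees the ray r / f radians off the axis. A picture is of the moment at which its call begins: read the wrist's pose just before it. camera_info takes no time and is no camera call; for the wrist camera it gives the pose at the moment of the call.
- env.job_done(): hands the job in, once; it reports no verdict.
The state is a dict: "t": time; "joints": joint angles; "qvel": joint speeds; "tau": joint torques, N m; "eef_pos": TCP position; "tcp_rot": TCP orientation; "ft_force": force on the tool from outside, world axes, zero at the start; "moment": the same for the moment, N m; "opening": opening from 0.0 (shut) to 1.0 (fully open).
Only numpy, scipy, OpenCV 4.12 (cv2) and the standard library are available. Lean on these libraries where they do the work, as an engineer would, in place of code of your own. Each camera call takes 0.05 s, during which the arm holds its last target. There are 200 camera calls.

### The job

Load every specimen carrier from the rubber mat into the three-bay fixture, one to a bay and lying flat on its rail between the posts, then press all three covers down until they click shut and stay shut, the cover of an empty bay too. Only after that turn the dial on the console to the wide mark, and leave the other things on the bench where they are.

Things in the scene. Friction and masses are not known exactly. Their poses are not given: they have to be found in the camera images.
- carrier0_mid (a point): Centre (half-way up) of a specimen carrier: aluminium block 84 x 40 x 24 mm (x, y, z), 0.12 to 0.21 kg, a round black sample 30 mm across in its top. Starts flat on a black rubber mat, 4 mm thick, left or right of the fixture. Carriers are alike; two or three of four are present, the others read None. x lies along its length, z up.
- carrier1_mid (a point): Centre (half-way up) of a specimen carrier: aluminium block 84 x 40 x 24 mm (x, y, z), 0.12 to 0.21 kg, a round black sample 30 mm across in its top. Starts flat on a black rubber mat, 4 mm thick, left or right of the fixture. Carriers are alike; two or three of four are present, the others read None. x lies along its length, z up.
- carrier2_mid (a point): Centre (half-way up) of a specimen carrier: aluminium block 84 x 40 x 24 mm (x, y, z), 0.12 to 0.21 kg, a round black sample 30 mm across in its top. Starts flat on a black rubber mat, 4 mm thick, left or right of the fixture. Carriers are alike; two or three of four are present, the others read None. x lies along its length, z up.
- carrier3_mid (a point): Centre (half-way up) of a specimen carrier: aluminium block 84 x 40 x 24 mm (x, y, z), 0.12 to 0.21 kg, a round black sample 30 mm across in its top. Starts flat on a black rubber mat, 4 mm thick, left or right of the fixture. Carriers are alike; two or three of four are present, the others read None. x lies along its length, z up.
- bay0 (a point): Bay 0 of the grey fixture; three bays alike, 100 mm apart along y. Home, a carrier's centre is here, 40 mm above the bench, its length along x (either way round). Axes of all bays: x from catch to hinge, z up. Hinge of the cover at x = +64 mm.
- cover0 (a joint): Angle in rad of the hinged cover of bay 0. 0 = shut and held by the catch, about 0.11 = ajar, its lip resting on the catch's roller, 1.57 = upright, 1.85 = fully back. All start open, 1.65 to 1.85; stiff hinges keep them where they are left.
- cover0_hinge (a point): Middle of the hinge axis of cover 0, 62 mm above the bench. Turns with the cover: x points along the cover from its free edge to the hinge, y is the hinge axis, z the normal of its outer face (up when shut).
- cover0_edge (a point): On the outer face of cover 0, 112 mm from the hinge, near its free edge: the place to push or press it. Moves with the cover; axes as cover0_hinge.
- bay1 (a point): Bay 1 of the grey fixture; three bays alike, axes as bay0. The carrier rests flat on a black rail 22 mm wide whose top is 28 mm above the bench, 20 mm above the base plate, so fingers have room either side of its middle. End stops and corner posts, 42 mm high above the bench, leave it 4 mm of play each way; the posts stand at x = 28 to 44 mm each side of the centre.
- cover1 (a joint): Angle in rad of the hinged cover of bay 1 (joint values as cover0). All covers: white frame round a clear window, 126 mm long from the hinge, 64 mm wide, 6 mm thick, underside in the plane of the hinge axis. The last 0.11 rad need about 8 to 10 N down near the free edge, until the lip snaps under the roller; from then on the catch holds it.
- cover1_hinge (a point): Middle of the hinge axis of cover 1, 62 mm above the bench. Turns with the cover: x points along the cover from its free edge to the hinge, y is the hinge axis, z the normal of its outer face (up when shut).
- cover1_edge (a point): On the outer face of cover 1, 112 mm from the hinge, near its free edge: the place to push or press it. Moves with the cover; axes as cover1_hinge.
- bay2 (a point): Bay 2 of the grey fixture; three bays alike, axes as bay0. In front, at x = -67 mm, is the catch: a sprung steel roller before a grey post 74 mm high and 28 mm wide, together x = -62 to -87 mm. Behind, at x = 65 to 75 mm, a hinge post 64 mm high.
- cover2 (a joint): Angle in rad of the hinged cover of bay 2 (joint values as cover0). All covers: on the middle of the outer face, 68 mm from the hinge (50 to 86 mm), stands a black rib 36 mm long along the cover, 10 mm thick along the hinge axis, 20 mm proud. To open a shut cover pinch it and pull up with about 15 N.
- cover2_hinge (a point): Middle of the hinge axis of cover 2, 62 mm above the bench. Turns with the cover: x points along the cover from its free edge to the hinge, y is the hinge axis, z the normal of its outer face (up when shut).
- cover2_edge (a point): On the outer face of cover 2, 112 mm from the hinge, near its free edge: the place to push or press it. Moves with the cover; axes as cover2_hinge.
- dial (a joint): Angle in rad of the selector dial on the console, clockwise from above. Range 0 to 2.79, a detent every 0.698 (40 degrees): 0, 0.698, 1.396, 2.094, 2.793; it snaps to the nearest with about 0.06 N m. The wide white bar mark is at 1.396, the four thin ticks at the others. Starts at or near 0 or 0.698.
- dial_grip (a point): On the dial's axis, 82 mm above the bench, 7 mm below the top of the grip bar: 42 mm long (x of this frame, turns with the dial), 14 mm thick (y), 30 mm high above a disc 44 mm across. White line on the bar's -x end = pointer. In the middle of the top, 45 mm above the bench, of a grey console 150 x 150 mm, on the other side of the fixture from the mat.
- jar: Bystander: glass jar, 60 mm across, 90 mm high. To be left alone. Origin at its underside.
- mug: Bystander: mug, 80 mm across, 95 mm high. To be left alone. Origin at its underside.
- tape: Bystander: roll of tape, 100 mm across, 25 mm high. To be left alone. Origin at its underside.
- weight: Bystander: steel weight, 50 mm across, 72 mm high. To be left alone. Origin at its underside.
- driver: Bystander: screwdriver, lying. To be left alone. Origin at its underside.
- pen: Bystander: pen, lying, 130 mm long. To be left alone. Origin at its underside.

How it is judged (in metres and radians):
On the way, in this order (a step that is already met when the one before it is completed fails the run):
1. every carrier lies home in a bay and all three covers are held shut (((x of carrier0_mid in the frame of bay0 between -0.008 and 0.008 m and y of carrier0_mid in the frame of bay0 between -0.008 and 0.008 m and z of carrier0_mid in the frame of bay0 between -0.005 and 0.005 m and angle between the x axis of carrier0_mid and the x axis of bay0, either way round below 0.2 rad) or (x of carrier0_mid in the frame of bay1 between -0.008 and 0.008 m and y of carrier0_mid in the frame of bay1 between -0.008 and 0.008 m and z of carrier0_mid in the frame of bay1 between -0.005 and 0.005 m and angle between the x axis of carrier0_mid and the x axis of bay1, either way round below 0.2 rad) or (x of carrier0_mid in the frame of bay2 between -0.008 and 0.008 m and y of carrier0_mid in the frame of bay2 between -0.008 and 0.008 m and z of carrier0_mid in the frame of bay2 between -0.005 and 0.005 m and angle between the x axis of carrier0_mid and the x axis of bay2, either way round below 0.2 rad)) and ((x of carrier1_mid in the frame of bay0 between -0.008 and 0.008 m and y of carrier1_mid in the frame of bay0 between -0.008 and 0.008 m and z of carrier1_mid in the frame of bay0 between -0.005 and 0.005 m and angle between the x axis of carrier1_mid and the x axis of bay0, either way round below 0.2 rad) or (x of carrier1_mid in the frame of bay1 between -0.008 and 0.008 m and y of carrier1_mid in the frame of bay1 between -0.008 and 0.008 m and z of carrier1_mid in the frame of bay1 between -0.005 and 0.005 m and angle between the x axis of carrier1_mid and the x axis of bay1, either way round below 0.2 rad) or (x of carrier1_mid in the frame of bay2 between -0.008 and 0.008 m and y of carrier1_mid in the frame of bay2 between -0.008 and 0.008 m and z of carrier1_mid in the frame of bay2 between -0.005 and 0.005 m and angle between the x axis of carrier1_mid and the x axis of bay2, either way round below 0.2 rad)) and ((x of carrier2_mid in the frame of bay0 between -0.008 and 0.008 m and y of carrier2_mid in the frame of bay0 between -0.008 and 0.008 m and z of carrier2_mid in the frame of bay0 between -0.005 and 0.005 m and angle between the x axis of carrier2_mid and the x axis of bay0, either way round below 0.2 rad) or (x of carrier2_mid in the frame of bay1 between -0.008 and 0.008 m and y of carrier2_mid in the frame of bay1 between -0.008 and 0.008 m and z of carrier2_mid in the frame of bay1 between -0.005 and 0.005 m and angle between the x axis of carrier2_mid and the x axis of bay1, either way round below 0.2 rad) or (x of carrier2_mid in the frame of bay2 between -0.008 and 0.008 m and y of carrier2_mid in the frame of bay2 between -0.008 and 0.008 m and z of carrier2_mid in the frame of bay2 between -0.005 and 0.005 m and angle between the x axis of carrier2_mid and the x axis of bay2, either way round below 0.2 rad)) and ((x of carrier3_mid in the frame of bay0 between -0.008 and 0.008 m and y of carrier3_mid in the frame of bay0 between -0.008 and 0.008 m and z of carrier3_mid in the frame of bay0 between -0.005 and 0.005 m and angle between the x axis of carrier3_mid and the x axis of bay0, either way round below 0.2 rad) or (x of carrier3_mid in the frame of bay1 between -0.008 and 0.008 m and y of carrier3_mid in the frame of bay1 between -0.008 and 0.008 m and z of carrier3_mid in the frame of bay1 between -0.005 and 0.005 m and angle between the x axis of carrier3_mid and the x axis of bay1, either way round below 0.2 rad) or (x of carrier3_mid in the frame of bay2 between -0.008 and 0.008 m and y of carrier3_mid in the frame of bay2 between -0.008 and 0.008 m and z of carrier3_mid in the frame of bay2 between -0.005 and 0.005 m and angle between the x axis of carrier3_mid and the x axis of bay2, either way round below 0.2 rad)) and value of joint each of cover0, cover1, cover2 below 0.03 rad), for 0.3 s.
2. then the dial stands at the wide mark (value of joint dial between 1.2462 and 1.5462 rad), for 0.2 s.
At the end, for the whole second after the job is handed in: Every carrier present lies in a bay within 8 mm of its centre horizontally and 5 mm in height and within 0.2 rad of its direction, all three covers stand below 0.03 rad (held by their catches), and the dial is within 0.15 rad of the wide mark (1.396 rad), everything released (all of step 1 and all of step 2 and velocity of joint dial below 0.1 rad/s); the robot touches nothing.
It fails at once if a bystander (jar, mug, tape, weight, screwdriver, pen) is pushed more than 40 mm from its place (distance of any of jar, mug, tape, weight, driver, pen from where it was at the start of the episode above 0.04 m).
Of carrier0, carrier1, carrier2, carrier3 only 2 to 3 are there at a start; the rules pass over those that are not, and their reading is None.
At some moment in a run one of carrier0, carrier1, carrier2, carrier3 may be knocked a few centimetres aside while the robot is not near it.
Once in a run the grip may slacken for a moment while it holds something.
It also fails if it takes over 200 s, if anything falls off the work surface, if the arm or the gripper's body presses on something with over 40 N, if the wrist force passes 120 N, or if a joint passes its speed limit or range.

## Working session

There is one attempt and no reset: what is moved stays moved. The work goes in short steps, Python scripts to look and compute and a tool call to move; the robot and the scene stay as the last step left them, time stands still between calls to the robot, and variables do not carry over. Pictures are saved under pics/ and viewed, about 12 in all and at most 16, crops included, and the job is handed in when it is done.

Besides the shell and the picture viewer there is one more tool, called after "Request:" as name(argument=value, ...), one argument or row to a line, values as JSON. carry_out: Moves the arm, as the interface text tells. Shifts and turns lie within -1 to 1; 1 stands for 0.5 m of shift or 180 degrees of turn. Its arguments: {"type":"object","properties":{"grip":{"type":"array"},"linear":{"type":"array"},"turn":{"type":"array"}},"required":["grip","linear","turn"]}

```bash
ls; mkdir -p pics; python3 - <<'E'
from cell import env,cams
import cv2,numpy as np
s=env.state()
print({k:np.round(v,3) for k,v in s.items()})
for n in("scene","top","wrist"):
    im=cams.read_camera(n);cv2.imwrite(f"pics/{n}0.png",im)
    i=cams.camera_info(n);print(n,i['fx'],i['fy'],i['cx'],i['cy'],np.round(i['view'],3).tolist())
E
```

```text
pics
{'t': np.float64(0.0), 'joints': array([ 1.176,  0.492,  1.559, -0.   ,  1.092, -0.106]), 'qvel': array([-0.   , -0.001,  0.001, -0.003, -0.001, -0.001]), 'tau': array([ 2.0000e-03, -6.1264e+01, -2.5818e+01,  6.9000e-02,  4.8000e-02,
       -0.0000e+00]), 'eef_pos': array([177.873, 598.875, 207.643]), 'tcp_rot': array([-1.659,  1.57 , -1.948]), 'ft_force': array([0.331, 0.303, 0.446]), 'moment': array([ 0.045, -0.029, -0.034]), 'opening': np.float64(1.001)}
scene 419.5412297236214 419.5412297236214 283.19562790289376 208.54455653031806 [[0.822, 0.569, 0.006, -458.97], [0.469, -0.671, -0.574, -225.804], [-0.323, 0.475, -0.819, 1390.542], [0.0, 0.0, 0.0, 1.0]]
top 408.51277853982384 408.51277853982384 283.29419533795686 211.64567069972924 [[0.007, -1.0, 0.004, 15.946], [-0.975, -0.007, -0.223, 562.383], [0.223, -0.002, -0.975, 866.902], [0.0, 0.0, 0.0, 1.0]]
wrist 325.19226210127806 325.19226210127806 279.2665452477459 208.98185019088928 [[0.285, 0.959, -0.0, -624.21], [0.924, -0.274, 0.266, -30.836], [0.255, -0.076, -0.964, 391.645], [0.0, 0.0, 0.0, 1.0]]
```

View pics/top0.png

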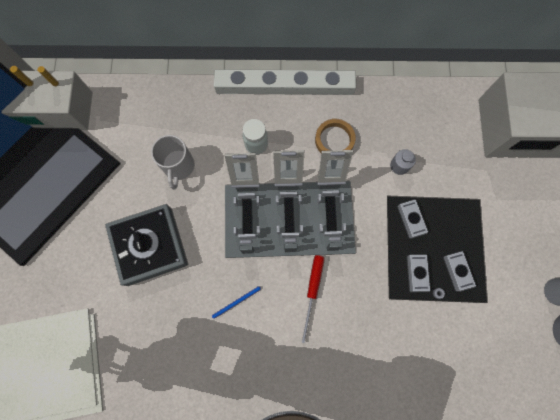

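View pics/scene0.png

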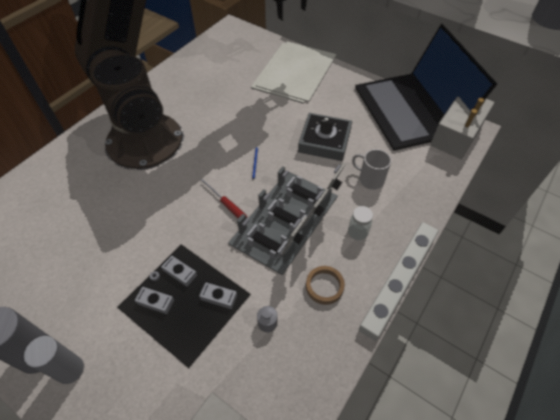

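```bash
cat > h.py <<'E'
from cell import env,cams
import cv2,numpy as np
def ray(name,uv,i=None):
    i=i or cams.camera_info(name);u,v=uv
    a,b=(u-i['cx'])/i['fx'],(v-i['cy'])/i['fy']
    if name=="wrist":
        r=np.hypot(a,b);k=np.sinc(r/np.pi);d=np.array([a*k,b*k,np.cos(r)])
    else: d=np.array([a,b,1.])
    V=np.array(i['view']);R=V[:3,:3]
    return -R.T@V[:3,3],R.T@d
def onz(name,uv,z,i=None):
    o,d=ray(name,uv,i);return o+d*(z-o[2])/d[2]
def proj(name,p,i=None):
    i=i or cams.camera_info(name);V=np.array(i['view']);q=V[:3,:3]@np.array(p,float)+V[:3,3]
    if name=="wrist":
        n=np.hypot(q[0],q[1]);th=np.arctan2(n,q[2]);k=th/max(n,1e-9)
        return np.array([i['cx']+i['fx']*q[0]*k,i['cy']+i['fy']*q[1]*k])
    return np.array([i['cx']+i['fx']*q[0]/q[2],i['cy']+i['fy']*q[1]/q[2]])
def rot(s=None):
    from scipy.spatial.transform import Rotation as Ro
    return Ro.from_euler('xyz',(s or env.state())['tcp_rot']).as_matrix()
def dyaw():  # tool y direction angle in world xy
    R=rot();return np.arctan2(R[1,1],R[0,1])
def blobs(mask,lo,hi):
    out=[]
    for c in cv2.findContours(mask,cv2.RETR_EXTERNAL,cv2.CHAIN_APPROX_NONE)[0]:
        a=cv2.contourArea(c)
        if lo<a<hi: out.append((a,c))
    return out
E
python3 - <<'E'
from h import *
im=cv2.imread("pics/top0.png");i=cams.camera_info("top")
print("tool y ang",np.degrees(dyaw()),np.round(rot(),3).tolist(), "cam",np.round(ray("top",(280,210))[0]))
g=cv2.cvtColor(im,cv2.COLOR_BGR2GRAY)
m=np.zeros_like(g);m[195:300,388:486]=(g[195:300,388:486]>90)*255
m=cv2.morphologyEx(m,cv2.MORPH_CLOSE,np.ones((3,3)))
for a,c in blobs(m,200,3000):
    p=np.array([onz("top",q[0],28)[:2] for q in c],np.float32)
    print("carrier",a,cv2.minAreaRect(p))
for n,uv,z in [("fixTL",(224,187),8),("fixTR",(354,182),8),("fixBR",(355,252),8),("fixBL",(226,257),8),("rail0",(247,216),28),("rail1",(290,215),28),("rail2",(333,213),28),("dial",(143,241),89),("conTL",(107,221),45),("conTR",(167,207),45),("conBR",(186,266),45),("conBL",(125,284),45),("jar",(254,128),90),("tape",(335,137),25),("mug",(172,150),95),("weight",(403,160),72),("pen",(237,303),5),("drv",(316,270),20),("cov0",(242,155),180),("cov2",(335,152),180)]:
    print(n,np.round(onz("top",uv,z)))
cv2.imwrite("pics/crop1.png",cv2.resize(im[140:310,90:490],None,fx=2,fy=2,interpolation=cv2.INTER_CUBIC))
E
```

```text
tool y ang 73.45262950603998 [[-0.0, 0.285, 0.959], [-0.001, 0.959, -0.285], [-1.0, -0.001, -0.0]] cam [355.  22. 970.]
carrier 653.5 ((429.1056213378906, -290.3321228027344), (81.91938781738281, 44.6917839050293), 1.1223406791687012)
carrier 687.5 ((434.24658203125, -384.7718505859375), (83.35979461669922, 46.619598388671875), 15.661415100097656)
carrier 614.0 ((557.074951171875, -284.66375732421875), (83.85376739501953, 45.35425567626953), 17.218605041503906)
carrier 360.0 ((577.206787109375, -387.811279296875), (283.84918212890625, 155.16697692871094), 48.53548812866211)
fixTL [636. 165.   8.]
fixTR [ 651. -153.    8.]
fixBR [ 478. -150.    8.]
fixBL [464. 154.   8.]
rail0 [559. 105.  28.]
rail1 [562.   4.  28.]
rail2 [568. -98.  28.]
dial [489. 325.  89.]
conTL [541. 427.  45.]
conTR [575. 291.  45.]
conBR [439. 238.  45.]
conBL [398. 372.  45.]
jar [755.  89.  90.]
tape [ 762. -107.   25.]
mug [697. 274.  95.]
weight [ 686. -257.   72.]
pen [359. 125.   5.]
drv [434. -57.  20.]
cov0 [654. 106. 180.]
cov2 [662. -85. 180.]
```

View pics/crop1.png

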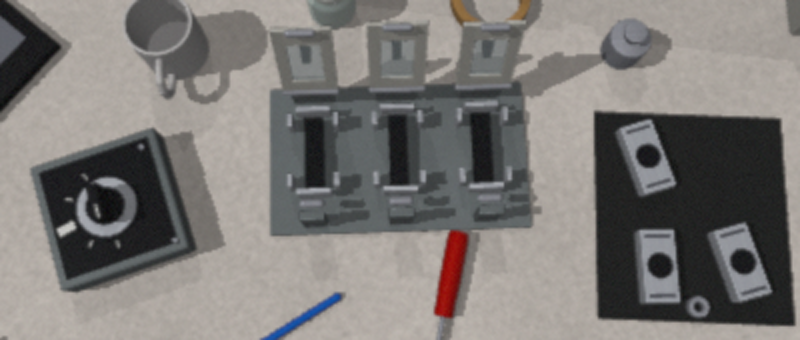

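Request:
carry_out(
  grip=[-1, -1, -1, -1, -1],
  linear=[
    [-0.035, 0, 0],
    [-0.035, 0, 0],
    [-0.035, 0, 0],
    [0, -0.08, 0.055],
    [0, -0.08, 0.055],
  ],
  turn=[-0.0325, -0.0325, -0.0325, 0, 0],
)

```text
t: 0.65
eef_pos: [234.3, 519.5, 260.6]
tcp_rot: [0.765, 1.571, 0.785]
ft_force: [1.3, -0.2, -0.3]
opening: 0.996
```

Request:
carry_out(
  grip=[-1, -1, -1, -1, -1],
  linear=[
    [0, -0.08, 0.055],
    [0, -0.08, 0.055],
    [0, -0.08, 0.055],
    [0, -0.08, 0.055],
    [0, -0.08, 0.055],
  ],
  turn=[0, 0, 0, 0, 0],
)

```text
t: 1.15
eef_pos: [376.1, 320.8, 260.8]
tcp_rot: [0.771, 1.571, 0.789]
ft_force: [0.6, -0.1, 0.5]
opening: 0.998
```

Request:
carry_out(
  grip=[-1, -1, -1, -1, -1],
  linear=[
    [0, -0.08, 0.055],
    [0, -0.08, 0.055],
    [0, -0.08, 0.055],
    [0, -0.08, 0.055],
    [0, -0.08, 0],
  ],
  turn=[0, 0, 0, 0, 0],
)

```text
t: 1.65
eef_pos: [491.1, 122.4, 260.3]
tcp_rot: [0.013, 1.57, 0.03]
ft_force: [0.3, 0.3, -0.7]
opening: 1.0
```

Request:
carry_out(
  grip=[-1, -1, -1, -1, -1],
  linear=[
    [0, -0.08, 0],
    [0, -0.08, 0],
    [0, -0.06, 0],
    [0, 0, 0],
    [0, 0, 0],
  ],
  turn=[0, 0, 0, 0, 0],
)

```text
t: 2.15
eef_pos: [490.7, 14.2, 260.6]
tcp_rot: [2.197, 1.57, 2.213]
ft_force: [0.5, -1.3, 0.3]
opening: 0.998
```

```bash
python3 - <<'E'
from h import *
s=env.state();print(s['t'],s['eef_pos'],np.degrees(dyaw()),s['joints'])
im=cams.read_camera("wrist");cv2.imwrite("pics/w1.png",im)
import json;i=cams.camera_info("wrist");json.dump({k:np.array(v).tolist() for k,v in i.items()},open("w1.json","w"))
cv2.imwrite("pics/w1v.png",cv2.resize(im,(800,600)))
E
```

```text
2.15 [490.70133074  14.16054265 260.62181926] 90.909959852222 [-1.05939732e-01  2.43367003e-01  1.80539886e+00  2.78159928e-04
  1.09305618e+00 -1.69274580e+00]
```

View pics/w1v.png

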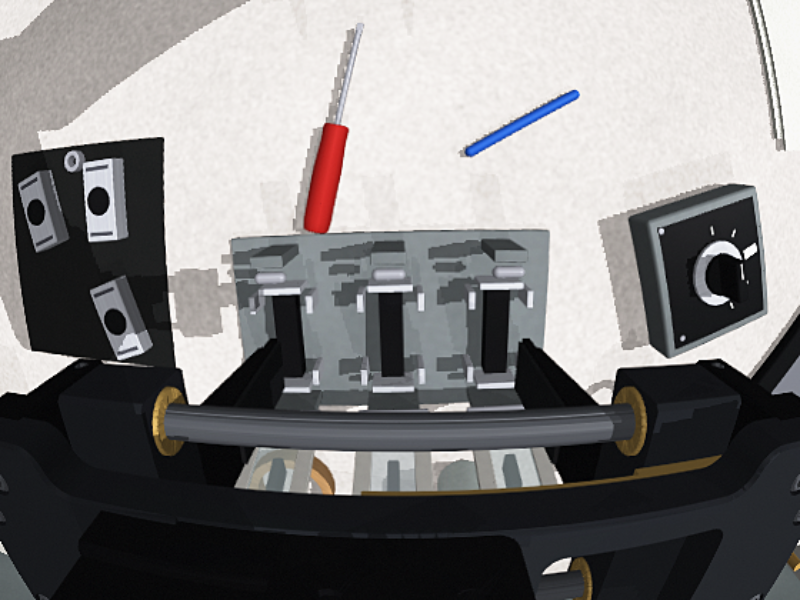

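```bash
python3 - <<'E'
from h import *
im=cv2.imread("pics/w1.png")
cv2.imwrite("pics/w1c.png",cv2.resize(im[155:290,155:395],None,fx=3.33,fy=3.33,interpolation=cv2.INTER_CUBIC))
i=__import__("json").load(open("w1.json"))
g=cv2.cvtColor(im,cv2.COLOR_BGR2GRAY);hsv=cv2.cvtColor(im,cv2.COLOR_BGR2HSV)
m=np.zeros_like(g);m[95:258,5:125]=((g[95:258,5:125]>90))*255
for a,c in blobs(m,200,3000):
    p=np.array([onz("wrist",q[0],28,i)[:2] for q in c],np.float32)
    print("carrier",a,cv2.minAreaRect(p))
m=np.zeros_like(g);m[195:270,180:370]=((g[195:270,180:370]<35))*255
for a,c in blobs(m,300,3000):
    r=[onz("wrist",q[0],28,i)[:2] for q in c]
    print("rail",a,cv2.boundingRect(c),cv2.minAreaRect(np.array(r,np.float32)))
E
```

```text
carrier 1073.0 ((556.744873046875, -279.8145751953125), (83.97418975830078, 54.90342330932617), 17.362192153930664)
carrier 790.0 ((436.22332763671875, -388.40673828125), (83.77912139892578, 40.0036506652832), 16.154356002807617)
carrier 1666.0 ((423.2362060546875, -298.6768798828125), (98.62371063232422, 79.98495483398438), 1.503977656364441)
rail 1428.0 (180, 207, 34, 63) ((575.2083740234375, -97.95270538330078), (48.37799835205078, 97.67694091796875), 84.52226257324219)
rail 843.0 (265, 205, 18, 59) ((565.3603515625, 8.210949897766113), (83.41242980957031, 21.346710205078125), 2.2905781269073486)
rail 964.0 (337, 203, 20, 58) ((560.71533203125, 106.39781188964844), (83.34272003173828, 25.16031265258789), 2.7307350635528564)
```

View pics/w1c.png

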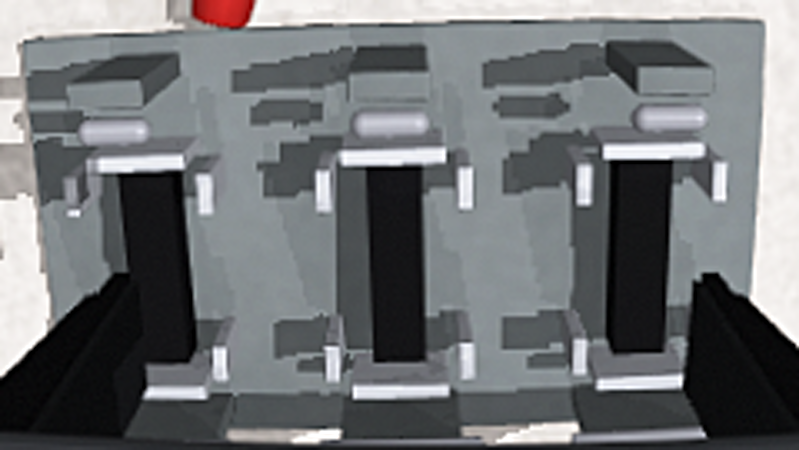

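```bash
python3 - <<'E'
from h import *
i=__import__("json").load(open("w1.json"))
P={'1nL':(323,189),'1nR':(465,187),'1fL':(333,363),'1fR':(467,360),'0nL':(584,184),'0nR':(720,181),'0fL':(580,356),'2nR':(206,193),'2fR':(221,362)}
W={k:onz("wrist",(u/3.333+155,v/3.333+155),42,i)[:2] for k,(u,v) in P.items()}
for k,v in W.items(): print(k,np.round(v,1))
print("bay1",sum(W[k] for k in('1nL','1nR','1fL','1fR'))/4)
for a,b in(('1nL','1fL'),('1nR','1fR'),('0nL','0fL'),('2nR','2fR')):
    d=W[b]-W[a];print(a,np.hypot(*d),np.degrees(np.arctan2(d[1],d[0])))
im=cv2.imread("pics/w1.png");g=cv2.cvtColor(im,cv2.COLOR_BGR2GRAY)
m=np.zeros_like(g);m[95:258,5:125]=((g[95:258,5:125]<60))*255
for a,c in blobs(255-m if 0 else m,60,600): print("disc?",a,[round(x,1) for x in onz("wrist",cv2.minEnclosingCircle(c)[0],28,i)])
m=((g<60)*255).astype(np.uint8)
cs,h=cv2.findContours(m[95:258,5:125],cv2.RETR_CCOMP,cv2.CHAIN_APPROX_NONE)
for c in cs:
    if 80<cv2.contourArea(c)<600:
        (u,v)=cv2.fitEllipse(c)[0];print("disc",cv2.contourArea(c),np.round(onz("wrist",(u+5,v+95),28,i),1))
E
```

```text
1nL [529.5 -19.7]
1nR [527.8  34.4]
1fL [602.3 -16.4]
1fR [600.   37.5]
0nL [525.8  80. ]
0nR [523.7 134.2]
0fL [598.   83.3]
2nR [531.9 -65.1]
2fR [603.4 -62.2]
bay1 [564.89031444   8.94730162]
1nL 72.91637376499486 2.6102495052125594
1nR 72.29042475454146 2.495187953725038
0nL 72.24422836329596 2.583130218413129
2nR 71.53132895290771 2.380344517270206
disc 195.5 [ 559.6 -288.2   28. ]
disc 155.5 [ 436.2 -389.8   28. ]
disc 208.0 [ 430.8 -293.8   28. ]
disc 111.5 [ 607.9 -290.8   28. ]
```

```bash
cat >> h.py <<'E'
def plan(x,y,z,ang=None):
    s=env.state();R=rot(s);d=R.T@(np.array([x,y,z])-s['eef_pos']);a=np.degrees(dyaw())
    n=max(1,np.ceil(np.linalg.norm(d)/48))
    print("t%.1f"%s['t'],"now",np.round(s['eef_pos'],1),"ang%.1f"%a,"tool shift units",np.round(d/500,4),"turn units",None if ang is None else round((a-ang)/180,4),"rows>=",n,"per row",np.round(d/500/n,4))
E
echo ok
```

```text
ok
```

Request:
carry_out(
  grip=[-0.4, -0.4, -0.4, -0.4, -0.4],
  linear=[
    [0, -0.088, -0.0186],
    [0, -0.088, -0.0186],
    [0, -0.088, -0.0186],
    [0, -0.088, -0.0186],
    [0, -0.088, -0.0186],
  ],
  turn=[-0.002, 0, 0, 0, 0],
)

```text
t: 2.7
eef_pos: [449.2, -206.9, 260.8]
tcp_rot: [0.477, 1.57, 0.502]
ft_force: [1.6, -1.0, 0.3]
opening: 0.705
```

Request:
carry_out(
  grip=[-0.4, -0.4, -0.4, -0.4, -0.4],
  linear=[
    [0, -0.088, -0.0186],
    [0, -0.086, -0.0186],
    [0.09, 0, 0],
    [0.09, 0, 0],
    [0.09, 0, 0],
  ],
  turn=[0, 0, 0, 0, 0],
)

```text
t: 3.2
eef_pos: [433.2, -293.1, 124.4]
tcp_rot: [-0.528, 1.57, -0.503]
ft_force: [1.0, -0.5, -1.6]
opening: 0.698
```

```bash
cat > look.py <<'E'
from h import *
import sys,json
# carriers seen by wrist: ellipse of black disc on bright block
def carriers(zt=28,near=None,tag=None):
    i=cams.camera_info("wrist");im=cams.read_camera("wrist")
    if tag: cv2.imwrite(f"pics/{tag}.png",im)
    g=cv2.cvtColor(im,cv2.COLOR_BGR2GRAY)
    for c in cv2.findContours(((g<60)*255).astype(np.uint8),cv2.RETR_LIST,cv2.CHAIN_APPROX_NONE)[0]:
        if len(c)<20: continue
        p=np.array([onz("wrist",q[0],zt,i)[:2] for q in c],np.float32)
        (x,y),(w,h),a=cv2.fitEllipse(p)
        if 26<min(w,h) and max(w,h)<35 and cv2.contourArea(p)>500:
            print("disc",np.round([x,y,w,h],1))
E
python3 - <<'E'
from look import *
carriers(tag="w2");plan(430.5,-294,21,91.3)
E
```

```text
disc [ 434.8 -388.5   27.    28.5]
disc [ 429.7 -293.5   27.1   27.9]
t3.2 now [ 430.9 -291.1  118.1] ang91.4 tool shift units [ 0.1941 -0.007   0.0002] turn units 0.0006 rows>= 3.0 per row [ 0.0647 -0.0023  0.0001]
```

View pics/w2.png

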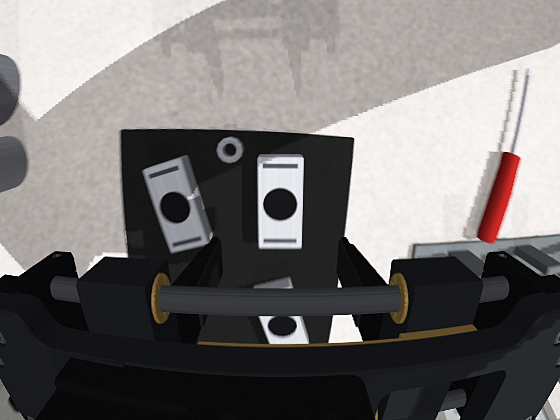

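Request:
carry_out(
  grip=[-0.4, -0.4, -0.4, -0.4, -0.4],
  linear=[
    [0.07, -0.005, 0],
    [0.07, 0, 0],
    [0.035, 0, 0],
    [0.019, 0, 0],
    [0, 0, 0],
  ],
  turn=[0, 0, 0, 0, 0],
)

```text
t: 3.75
eef_pos: [433.2, -295.8, 28.6]
tcp_rot: [2.277, 1.57, 2.302]
ft_force: [0.1, 0.4, 0.6]
opening: 0.7
```

Request:
carry_out(
  grip=[1, 1, 1, 1, 1],
  linear=[
    [0, 0, 0],
    [0, 0, 0],
    [0, 0, 0],
    [0, 0, 0],
    [0, 0, 0],
  ],
  turn=[0, 0, 0, 0, 0],
)

```text
t: 4.25
eef_pos: [432.9, -296.5, 29.1]
tcp_rot: [-0.621, 1.57, -0.597]
ft_force: [-0.0, 0.9, 0.7]
opening: 0.338
```

Request:
carry_out(
  grip=[1, 1, 1, 1, 1],
  linear=[
    [0, 0, 0],
    [-0.04, 0, 0],
    [-0.08, 0, 0],
    [-0.08, 0, 0],
    [-0.08, 0, 0],
  ],
  turn=[0, 0, 0, 0, 0],
)

```text
t: 4.75
eef_pos: [432.5, -296.2, 170.2]
tcp_rot: [2.235, 1.57, 2.259]
ft_force: [0.4, -0.3, -1.1]
opening: 0.007
```

```bash
python3 - <<'E'
from look import *
print(env.state()['opening']*95)
plan(560.5,108.8,170,92.5)
i=cams.camera_info("wrist");im=cams.read_camera("wrist");cv2.imwrite("pics/w3.png",im)
E
```

```text
0.6433825249085983
t4.8 now [ 432.5 -296.2  170.2] ang91.4 tool shift units [6.000e-04 8.036e-01 2.751e-01] turn units -0.0063 rows>= 9.0 per row [0.0001 0.0893 0.0306]
```

```bash
python3 - <<'E'
from look import *
for k in range(3):
    s=env.state();print(s['t'],s['eef_pos'])
carriers(tag="w4")
for k in range(3):
    s=env.state();print(s['t'],s['eef_pos'])
E
```

```text
4.8 [ 434.31774739 -297.66106267  176.1488481 ]
4.8 [ 434.31774739 -297.66106267  176.1488481 ]
4.8 [ 434.31774739 -297.66106267  176.1488481 ]
disc [ 435.9 -389.8   27.7   28.8]
disc [ 430.8 -293.8   27.8   28.2]
4.85 [ 434.22254925 -297.60567946  173.36642916]
4.85 [ 434.22254925 -297.60567946  173.36642916]
4.85 [ 434.22254925 -297.60567946  173.36642916]
```

View pics/w4.png

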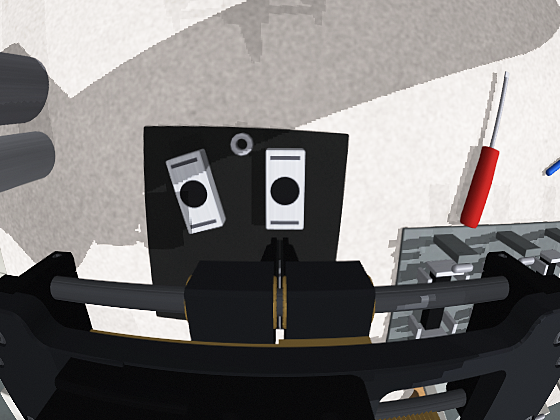

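```bash
python3 - <<'E'
from look import *
s=env.state();p=s['eef_pos'];R=rot(s);i=cams.camera_info("wrist")
for d in(-20,0,14,20,30):
    print(d,[np.round(proj("wrist",p+R@[d,0,dz],i),1).tolist() for dz in(-10,0,10)])
print(p, np.round(np.linalg.inv(i['view'])[:3,3],1))
im=cv2.imread("pics/w4.png");cv2.imwrite("pics/w4c.png",cv2.resize(im[215:275,230:330],None,fx=6,fy=6))
t=cams.read_camera("top");cv2.imwrite("pics/t2.png",t);
print("top tcp14",proj("top",p+R@[14,0,0]),"tcp",proj("top",p))
E
```

```text
-20 [[280.4, 248.2], [280.4, 265.5], [280.4, 281.9]]
0 [[280.3, 235.2], [280.3, 251.0], [280.2, 266.2]]
14 [[280.2, 227.4], [280.2, 242.4], [280.2, 256.9]]
20 [[280.2, 224.4], [280.2, 239.1], [280.1, 253.2]]
30 [[280.1, 219.8], [280.1, 233.8], [280.1, 247.5]]
[ 434.22254925 -297.60567946  173.36642916] [ 358.4 -299.1  350.5]
top tcp14 [443.47689561 265.04436011] tcp [446.21826516 264.40298766]
```

View pics/w4c.png

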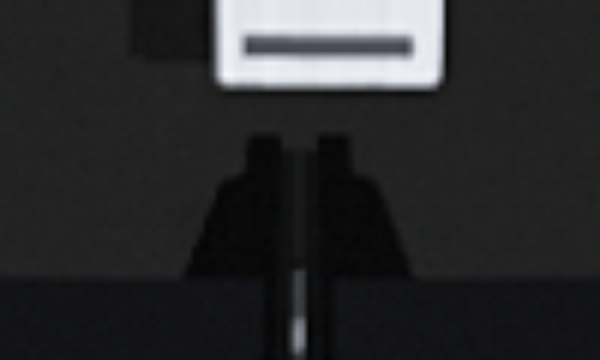

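```bash
python3 - <<'E'
from look import *
im=cams.read_camera("scene");s=env.state();p=s['eef_pos'];R=rot(s);print(p)
for d,c in((0,(0,0,255)),(14,(0,255,0))):
    for dz in (-10,10):
        q=proj("scene",p+R@[d,0,dz]);print(d,dz,q)
x,y=np.int32(proj("scene",p))
cr=cv2.resize(im[max(0,y-60):y+60,max(0,x-80):x+80],None,fx=5,fy=5,interpolation=cv2.INTER_CUBIC)
for d,c in((0,(0,0,255)),(14,(0,255,0))):
    q=proj("scene",p+R@[d,0,0])-[max(0,x-80),max(0,y-60)];cv2.circle(cr,tuple(np.int32(q*5)),4,c,1)
cv2.imwrite("pics/s2.png",cr)
E
```

```text
[ 432.81290462 -296.42303044  169.17890781]
0 -10 [162.97946783 240.58230043]
0 10 [169.44180826 244.70712149]
14 -10 [164.34258629 243.63765184]
14 10 [170.73810714 247.73376299]
```

View pics/s2.png

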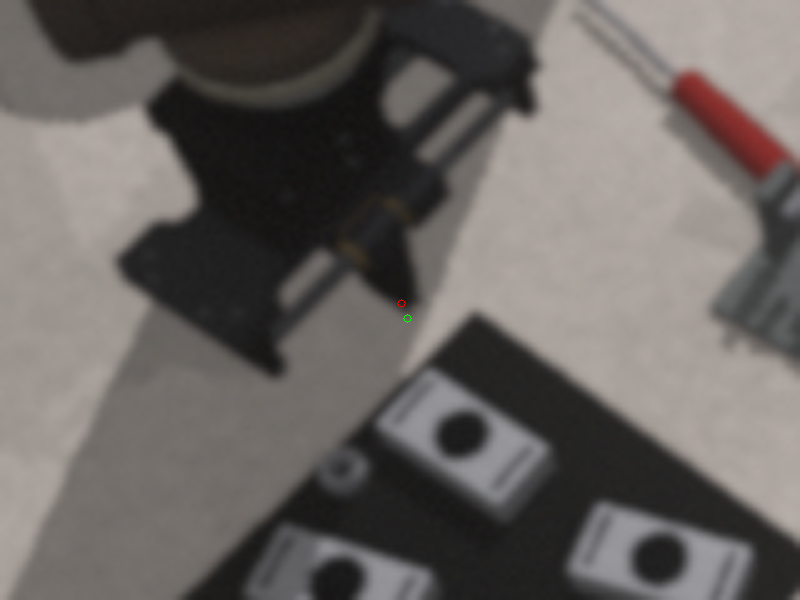

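Request:
carry_out(
  grip=[-0.4, -0.4, -0.4, -0.4, -0.4],
  linear=[
    [0, 0.005, -0.004],
    [0.08, 0, 0],
    [0.08, 0, 0],
    [0.04, 0, 0],
    [0, 0, 0],
  ],
  turn=[0, 0, 0, 0, 0],
)

```text
t: 5.45
eef_pos: [429.0, -292.4, 65.1]
tcp_rot: [2.378, 1.563, 2.402]
ft_force: [-0.7, -0.4, -0.2]
opening: 0.369
```

Request:
carry_out(
  grip=[-0.4, -0.4, -0.4, -0.4, -0.4],
  linear=[
    [0.05, 0, 0],
    [0.03, 0, 0],
    [0.02, 0, 0],
    [0.0136, 0, 0],
    [0, 0, 0],
  ],
  turn=[0, 0, 0, 0, 0],
)

```text
t: 5.95
eef_pos: [430.6, -293.8, 11.6]
tcp_rot: [2.255, 1.57, 2.279]
ft_force: [0.5, 0.5, 0.7]
opening: 0.692
```

Request:
carry_out(
  grip=[1, 1, 1, 1, 1],
  linear=[
    [0, 0, 0],
    [0, 0, 0],
    [0, 0, 0],
    [0, 0, 0],
    [0, 0, 0],
  ],
  turn=[0, 0, 0, 0, 0],
)

```text
t: 6.45
eef_pos: [430.8, -293.9, 12.2]
tcp_rot: [-0.453, 1.57, -0.429]
ft_force: [-0.3, 1.0, 4.0]
opening: 0.421
```

Request:
carry_out(
  grip=[1, 1, 1],
  linear=[
    [0, 0, 0],
    [0, 0, 0],
    [0, 0, 0],
  ],
  turn=[0, 0, 0],
)

```text
t: 6.75
eef_pos: [430.8, -293.9, 12.3]
tcp_rot: [-0.482, 1.57, -0.458]
ft_force: [-1.0, 1.4, 6.0]
opening: 0.419
```

Request:
carry_out(
  grip=[1, 1, 1, 1, 1],
  linear=[
    [-0.02, 0, 0],
    [-0.06, 0, 0],
    [-0.08, 0, 0],
    [-0.06, 0, 0],
    [0, 0, 0],
  ],
  turn=[0, 0, 0, 0, 0],
)

```text
t: 7.25
eef_pos: [431.9, -294.9, 125.9]
tcp_rot: [-0.746, 1.564, -0.722]
ft_force: [0.3, 0.0, -1.9]
opening: 0.417
```

Request:
carry_out(
  grip=[1, 1, 1, 1, 1],
  linear=[
    [0, 0.06, 0.021],
    [0, 0.09, 0.031],
    [0, 0.09, 0.031],
    [0, 0.09, 0.031],
    [0, 0.09, 0.031],
  ],
  turn=[0, 0, 0, 0, 0],
)

```text
t: 7.75
eef_pos: [498.1, -80.4, 121.4]
tcp_rot: [2.755, 1.57, 2.778]
ft_force: [1.0, -1.6, -1.2]
opening: 0.421
```

Request:
carry_out(
  grip=[1, 1, 1, 1, 1],
  linear=[
    [0, 0.09, 0.031],
    [0, 0.09, 0.031],
    [0, 0.09, 0.031],
    [0, 0.06, 0.021],
    [0, 0.049, 0.02],
  ],
  turn=[0, 0, 0, 0, -0.0061],
)

```text
t: 8.25
eef_pos: [560.4, 110.9, 121.1]
tcp_rot: [3.072, 1.569, 3.117]
ft_force: [0.1, -0.8, -2.3]
opening: 0.415
```

Request:
carry_out(
  grip=[1, 1, 1],
  linear=[
    [0, 0, 0],
    [0, 0, 0],
    [0, 0, 0],
  ],
  turn=[0, 0, 0],
)

```text
t: 8.55
eef_pos: [560.1, 108.0, 121.5]
tcp_rot: [-3.064, 1.57, -3.022]
ft_force: [0.1, -0.0, -1.9]
opening: 0.418
```

```bash
python3 - <<'E'
from look import *
plan(560.5,108.8,37,92.5);im=cams.read_camera("wrist");cv2.imwrite("pics/w5.png",im)
carriers(28+110)
E
```

```text
t8.6 now [560.1 108.  121.5] ang92.4 tool shift units [0.169  0.0016 0.001 ] turn units -0.0005 rows>= 2.0 per row [0.0845 0.0008 0.0005]
disc [612.2  -7.1  29.4  33.9]
disc [560.3 107.2  29.4  29.5]
```

View pics/w5.png

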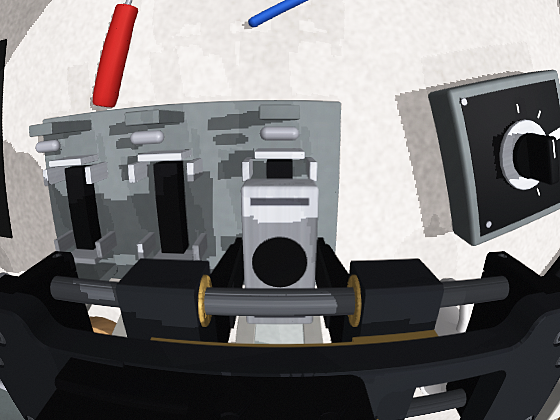

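Request:
carry_out(
  grip=[1, 1, 1, 1, 1],
  linear=[
    [0.05, 0.002, 0],
    [0.05, 0, 0],
    [0.03, 0, 0],
    [0.02, 0, 0],
    [0.01, 0, 0],
  ],
  turn=[0, 0, 0, 0, 0],
)

```text
t: 9.15
eef_pos: [560.5, 109.2, 41.3]
tcp_rot: [3.092, 1.57, 3.135]
ft_force: [0.7, 0.3, -0.5]
opening: 0.417
```

Request:
carry_out(
  grip=[1, 1, 1],
  linear=[
    [0.007, 0, 0],
    [0, 0, 0],
    [0, 0, 0],
  ],
  turn=[0, 0, 0],
)

```text
t: 9.45
eef_pos: [560.9, 109.8, 39.0]
tcp_rot: [0.122, 1.57, 0.165]
ft_force: [0.4, 0.3, -2.1]
opening: 0.419
```

Request:
carry_out(
  grip=[1, 1, -0.4, -0.4, -0.4],
  linear=[
    [0.004, 0, 0],
    [0, 0, 0],
    [0, 0, 0],
    [0, 0, 0],
    [0, 0, 0],
  ],
  turn=[0, 0, 0, 0, 0],
)

```text
t: 9.95
eef_pos: [560.8, 109.8, 36.6]
tcp_rot: [0.241, 1.57, 0.284]
ft_force: [0.2, -0.1, 0.2]
opening: 0.616
```

Request:
carry_out(
  grip=[-0.4, -0.4, -0.4, -0.4, -0.4],
  linear=[
    [0, 0, 0],
    [-0.03, 0, 0],
    [-0.06, 0, 0],
    [-0.07, 0, 0],
    [-0.05, 0, 0],
  ],
  turn=[0, 0, 0, 0, 0],
)

```text
t: 10.45
eef_pos: [560.9, 109.8, 143.4]
tcp_rot: [0.083, 1.569, 0.126]
ft_force: [0.7, 0.6, -0.4]
opening: 0.699
```

```bash
python3 - <<'E'
from look import *
carriers(52,tag="w6");plan(559,-287,130,107.3)
E
```

```text
disc [561.  109.3  28.4  28.7]
t10.5 now [562.3 110.  146.8] ang92.5 tool shift units [ 0.0332 -0.7929 -0.041 ] turn units -0.0824 rows>= 9.0 per row [ 0.0037 -0.0881 -0.0046]
```

Request:
carry_out(
  grip=[-0.4, -0.4, -0.4, -0.4, -0.4],
  linear=[
    [0, -0.09, -0.004],
    [0, -0.09, -0.004],
    [0, -0.09, -0.004],
    [0, -0.09, -0.004],
    [0, -0.09, -0.004],
  ],
  turn=[0, 0, 0, 0, 0],
)

```text
t: 11.0
eef_pos: [560.0, -117.2, 141.4]
tcp_rot: [0.39, 1.571, 0.434]
ft_force: [0.4, 0.5, 0.2]
opening: 0.701
```

Request:
carry_out(
  grip=[-0.4, -0.4, -0.4, -0.4, -0.4],
  linear=[
    [0, -0.09, -0.004],
    [0, -0.09, -0.004],
    [0, -0.09, -0.004],
    [0, -0.071, -0.003],
    [0, 0, 0],
  ],
  turn=[0, 0, 0, -0.0415, -0.0415],
)

```text
t: 11.5
eef_pos: [559.7, -290.4, 140.9]
tcp_rot: [-1.383, 1.57, -1.078]
ft_force: [-0.7, 0.5, -0.1]
opening: 0.697
```

Request:
carry_out(
  grip=[-0.4, -0.4, -0.4],
  linear=[
    [0, 0, 0],
    [0, 0, 0],
    [0, 0, 0],
  ],
  turn=[0, 0, 0],
)

```text
t: 11.8
eef_pos: [560.3, -285.3, 141.4]
tcp_rot: [1.356, 1.571, 1.658]
ft_force: [-0.9, -0.2, -0.1]
opening: 0.7
```

```bash
python3 - <<'E'
from look import *
carriers(28,tag="w7");plan(559,-287,12,107.3)
E
```

```text
disc [ 559.  -288.1   28.2   28.5]
disc [ 435.1 -389.7   28.8   29. ]
t11.8 now [ 560.3 -285.3  141.5] ang107.3 tool shift units [ 0.259  -0.0025 -0.0035] turn units 0.0002 rows>= 3.0 per row [ 0.0863 -0.0008 -0.0012]
```

View pics/w7.png

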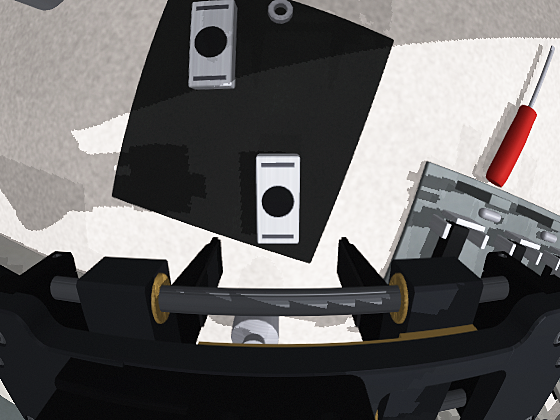

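Request:
carry_out(
  grip=[-0.4, -0.4, -0.4, -0.4, -0.4],
  linear=[
    [0.08, -0.0046, -0.004],
    [0.08, 0, 0],
    [0.05, 0, 0],
    [0.03, 0, 0],
    [0.019, 0, 0],
  ],
  turn=[0, 0, 0, 0, 0],
)

```text
t: 12.35
eef_pos: [559.0, -288.4, 11.1]
tcp_rot: [2.104, 1.57, 2.407]
ft_force: [0.2, 0.6, 0.3]
opening: 0.703
```

Request:
carry_out(
  grip=[-0.4, 1, 1, 1, 1],
  linear=[
    [0, 0, 0],
    [0, 0, 0],
    [0, 0, 0],
    [0, 0, 0],
    [0, 0, 0],
  ],
  turn=[0, 0, 0, 0, 0],
)

```text
t: 12.85
eef_pos: [559.0, -288.9, 12.6]
tcp_rot: [-0.607, 1.57, -0.303]
ft_force: [-0.7, 2.2, 1.4]
opening: 0.42
```

Request:
carry_out(
  grip=[1, 1, 1, 1, 1],
  linear=[
    [0, 0, 0],
    [0, 0, 0],
    [-0.02, 0, 0],
    [-0.06, 0, 0],
    [-0.08, 0, 0],
  ],
  turn=[0, 0, 0, 0, 0],
)

```text
t: 13.35
eef_pos: [558.0, -288.4, 91.6]
tcp_rot: [2.256, 1.567, 2.559]
ft_force: [-0.1, 0.2, -1.1]
opening: 0.421
```

Request:
carry_out(
  grip=[1, 1, 1, 1, 1],
  linear=[
    [-0.06, 0, 0],
    [0, 0, 0],
    [0, 0, 0],
    [0, 0.08, 0.005],
    [0, 0.09, 0.006],
  ],
  turn=[0, 0.041, 0.0412, 0, 0],
)

```text
t: 13.85
eef_pos: [560.2, -203.8, 122.1]
tcp_rot: [-0.456, 1.571, -0.413]
ft_force: [1.5, 0.2, -1.9]
opening: 0.418
```

Request:
carry_out(
  grip=[1, 1, 1, 1, 1],
  linear=[
    [0, 0.09, 0.006],
    [0, 0.09, 0.006],
    [0, 0.09, 0.006],
    [0, 0.09, 0.006],
    [0, 0.063, 0.005],
  ],
  turn=[0, 0, 0, 0, 0],
)

```text
t: 14.35
eef_pos: [565.0, 10.7, 122.4]
tcp_rot: [0.924, 1.571, 0.97]
ft_force: [0.6, -0.6, -2.2]
opening: 0.418
```

Request:
carry_out(
  grip=[1, 1, 1],
  linear=[
    [0, 0, 0],
    [0, 0, 0],
    [0, 0, 0],
  ],
  turn=[0, 0, 0],
)

```text
t: 14.65
eef_pos: [565.5, 7.5, 122.1]
tcp_rot: [-0.493, 1.571, -0.448]
ft_force: [-0.4, -1.2, -2.1]
opening: 0.412
```

```bash
python3 - <<'E'
from look import *
z=env.state()['eef_pos'][2];carriers(z+16,tag="w8");plan(564.9,8.9,37,92.5)
E
```

```text
disc [ 618.  -107.6   29.6   34.3]
disc [565.8   6.8  29.3  29.5]
t14.7 now [565.5   7.2 122. ] ang92.5 tool shift units [ 0.1701  0.0034 -0.001 ] turn units 0.0002 rows>= 2.0 per row [ 0.085   0.0017 -0.0005]
```

Request:
carry_out(
  grip=[1, 1, 1, 1, 1],
  linear=[
    [0.05, 0.004, -0.002],
    [0.05, 0, 0],
    [0.03, 0, 0],
    [0.02, 0, 0],
    [0.013, 0, 0],
  ],
  turn=[0, 0, 0, 0, 0],
)

```text
t: 15.2
eef_pos: [564.3, 9.4, 39.8]
tcp_rot: [2.894, 1.57, 2.938]
ft_force: [0.7, -0.3, -1.9]
opening: 0.419
```

Request:
carry_out(
  grip=[1, 1, 1, 1, -0.4],
  linear=[
    [0.005, 0, 0],
    [0.005, 0, 0],
    [0, 0, 0],
    [0, 0, 0],
    [0, 0, 0],
  ],
  turn=[0, 0, 0, 0, 0],
)

```text
t: 15.7
eef_pos: [564.9, 10.0, 36.5]
tcp_rot: [-0.107, 1.569, -0.062]
ft_force: [0.5, -1.1, -0.4]
opening: 0.458
```

Request:
carry_out(
  grip=[-0.4, -0.4, -0.4, -0.4, -0.4],
  linear=[
    [0, 0, 0],
    [0, 0, 0],
    [-0.03, 0, 0],
    [-0.08, 0, 0],
    [-0.08, 0, 0],
  ],
  turn=[0, 0, 0, 0, 0],
)

```text
t: 16.2
eef_pos: [564.0, 10.2, 131.1]
tcp_rot: [2.924, 1.569, 2.97]
ft_force: [-0.4, -0.0, 1.8]
opening: 0.697
```

Request:
carry_out(
  grip=[-0.4, -0.4, -0.4],
  linear=[
    [-0.02, 0, 0],
    [0, 0, 0],
    [0, 0, 0],
  ],
  turn=[0, 0, 0],
)

```text
t: 16.5
eef_pos: [563.9, 10.2, 139.5]
tcp_rot: [2.918, 1.57, 2.963]
ft_force: [-0.1, -0.7, -0.6]
opening: 0.701
```

```bash
python3 - <<'E'
from look import *
carriers(52,tag="w9");plan(435.2,-389.7,140,102)
E
```

```text
disc [560.4 109.9  28.5  28.6]
disc [565.    9.5  28.5  28.5]
t16.6 now [563.7  10.2 139.1] ang92.6 tool shift units [-0.0016 -0.7873 -0.293 ] turn units -0.0522 rows>= 9.0 per row [-0.0002 -0.0875 -0.0326]
```

Bays 0 and 1 loaded. Next, the last carrier.

Request:
carry_out(
  grip=[-0.4, -0.4, -0.4, -0.4, -0.4],
  linear=[
    [0, -0.0875, -0.0325],
    [0, -0.0875, -0.0325],
    [0, -0.0875, -0.0325],
    [0, -0.0875, -0.0325],
    [0, -0.0875, -0.0325],
  ],
  turn=[0, 0, 0, 0, 0],
)

```text
t: 17.05
eef_pos: [491.8, -213.4, 138.9]
tcp_rot: [2.518, 1.568, 2.564]
ft_force: [0.3, -0.9, -0.4]
opening: 0.702
```

Request:
carry_out(
  grip=[-0.4, -0.4, -0.4, -0.4, -0.4],
  linear=[
    [0, -0.0875, -0.0325],
    [0, -0.0875, -0.0325],
    [0, -0.0875, -0.0325],
    [0, -0.0875, -0.0325],
    [0, 0, 0],
  ],
  turn=[0, 0, 0, -0.026, -0.026],
)

```text
t: 17.55
eef_pos: [434.0, -394.2, 138.4]
tcp_rot: [2.379, 1.569, 2.586]
ft_force: [1.3, 0.1, -0.4]
opening: 0.7
```

Request:
carry_out(
  grip=[-0.4, -0.4, -0.4],
  linear=[
    [0, 0, 0],
    [0, 0, 0],
    [0, 0, 0],
  ],
  turn=[0, 0, 0],
)

```text
t: 17.85
eef_pos: [436.4, -388.8, 139.8]
tcp_rot: [1.956, 1.57, 2.164]
ft_force: [-0.9, -0.6, 0.3]
opening: 0.701
```

```bash
python3 - <<'E'
from look import *
carriers(28,tag="w10");plan(435.3,-389.7,12,102);print(env.state()['joints'])
E
```

```text
disc [ 435.7 -389.2   28.3   28.6]
t17.9 now [ 436.5 -388.9  140.1] ang102.0 tool shift units [ 0.2562 -0.0012 -0.0025] turn units -0.0002 rows>= 3.0 per row [ 0.0854 -0.0004 -0.0008]
[-8.40852108e-01  5.10815044e-01  1.73414089e+00  1.01380219e-04
  8.97303663e-01 -2.62049674e+00]
```

Request:
carry_out(
  grip=[-0.4, -0.4, -0.4, -0.4, -0.4],
  linear=[
    [0.08, -0.001, -0.002],
    [0.08, 0, 0],
    [0.05, 0, 0],
    [0.03, 0, 0],
    [0.016, 0, 0],
  ],
  turn=[0, 0, 0, 0, 0],
)

```text
t: 18.4
eef_pos: [435.3, -389.5, 11.0]
tcp_rot: [2.039, 1.569, 2.248]
ft_force: [0.5, 0.4, 1.2]
opening: 0.699
```

Request:
carry_out(
  grip=[-0.4, 1, 1, 1, 1],
  linear=[
    [0, 0, 0],
    [0, 0, 0],
    [0, 0, 0],
    [0, 0, 0],
    [0, 0, 0],
  ],
  turn=[0, 0, 0, 0, 0],
)

```text
t: 18.9
eef_pos: [435.3, -390.6, 13.0]
tcp_rot: [-0.843, 1.57, -0.634]
ft_force: [-0.7, -0.3, 5.4]
opening: 0.422
```

Request:
carry_out(
  grip=[1, 1, 1, 1, 1],
  linear=[
    [0, 0, 0],
    [0, 0, 0],
    [-0.02, 0, 0],
    [-0.06, 0, 0],
    [-0.08, 0, 0],
  ],
  turn=[0, 0, 0, 0, 0],
)

```text
t: 19.4
eef_pos: [434.6, -389.9, 92.4]
tcp_rot: [2.078, 1.567, 2.286]
ft_force: [1.2, 0.6, -0.6]
opening: 0.424
```

Request:
carry_out(
  grip=[1, 1, 1, 1, 1],
  linear=[
    [-0.06, 0, 0],
    [0, 0, 0],
    [0, 0, 0],
    [0, 0.08, 0.04],
    [0, 0.085, 0.042],
  ],
  turn=[0, 0.0264, 0.0264, 0, 0],
)

```text
t: 19.9
eef_pos: [472.5, -306.3, 122.9]
tcp_rot: [-0.641, 1.57, -0.601]
ft_force: [1.2, -0.2, -1.9]
opening: 0.42
```

Request:
carry_out(
  grip=[1, 1, 1, 1, 1],
  linear=[
    [0, 0.085, 0.042],
    [0, 0.085, 0.042],
    [0, 0.085, 0.042],
    [0, 0.085, 0.042],
    [0, 0.08, 0.043],
  ],
  turn=[0, 0, 0, 0, 0],
)

```text
t: 20.4
eef_pos: [569.5, -90.0, 123.1]
tcp_rot: [-0.237, 1.57, -0.194]
ft_force: [1.5, -0.5, -0.9]
opening: 0.423
```

Request:
carry_out(
  grip=[1, 1, 1],
  linear=[
    [0, 0, 0],
    [0, 0, 0],
    [0, 0, 0],
  ],
  turn=[0, 0, 0],
)

```text
t: 20.7
eef_pos: [568.7, -92.7, 122.6]
tcp_rot: [-2.424, 1.571, -2.382]
ft_force: [0.9, 0.0, -1.7]
opening: 0.421
```

```bash
python3 - <<'E'
from look import *
z=env.state()['eef_pos'][2];carriers(z+16,tag="w11");plan(569.3,-91,36,92.5)
E
```

```text
disc [ 621.  -208.    29.6   33.7]
disc [569.2 -93.4  29.3  29.5]
t20.8 now [568.6 -93.1 122.6] ang92.4 tool shift units [0.1732 0.0041 0.0015] turn units -0.0006 rows>= 2.0 per row [0.0866 0.0021 0.0008]
```

Request:
carry_out(
  grip=[1, 1, 1, 1, 1],
  linear=[
    [0.05, 0.0045, 0],
    [0.05, 0, 0],
    [0.03, 0, 0],
    [0.02, 0, 0],
    [0.013, 0, 0],
  ],
  turn=[0, 0, 0, 0, 0],
)

```text
t: 21.25
eef_pos: [568.7, -90.7, 40.4]
tcp_rot: [2.715, 1.57, 2.757]
ft_force: [-0.8, -0.1, -1.0]
opening: 0.422
```

Request:
carry_out(
  grip=[1, 1, 1, 1, -0.4],
  linear=[
    [0.005, 0, 0],
    [0.005, 0, 0],
    [0, 0, 0],
    [0, 0, 0],
    [0, 0, 0],
  ],
  turn=[0, 0, 0, 0, 0],
)

```text
t: 21.75
eef_pos: [569.4, -90.0, 36.7]
tcp_rot: [-0.263, 1.569, -0.221]
ft_force: [0.3, 0.4, -0.3]
opening: 0.46
```

Request:
carry_out(
  grip=[-0.4, -0.4, -0.4, -0.4, -0.4],
  linear=[
    [0, 0, 0],
    [0, 0, 0],
    [-0.03, 0, 0],
    [-0.08, 0, 0],
    [-0.08, 0, 0],
  ],
  turn=[0, 0, 0, 0, 0],
)

```text
t: 22.25
eef_pos: [568.5, -89.6, 131.5]
tcp_rot: [2.742, 1.569, 2.785]
ft_force: [0.3, -0.7, 0.6]
opening: 0.696
```

Request:
carry_out(
  grip=[1, 1, 1, 1, 1],
  linear=[
    [-0.08, 0, 0],
    [-0.09, 0, -0.05],
    [-0.09, 0, -0.05],
    [0, 0, -0.05],
    [0, 0, 0],
  ],
  turn=[0, 0, 0, 0, 0],
)

```text
t: 22.75
eef_pos: [493.7, -92.8, 259.8]
tcp_rot: [-0.339, 1.569, -0.296]
ft_force: [-0.5, 0.3, 0.1]
opening: 0.335
```

```bash
python3 - <<'E'
from look import *
carriers(52,tag="w12");print(env.state()['eef_pos'])
t=cams.read_camera("top");cv2.imwrite("pics/t3.png",t)
s=cams.read_camera("scene");cv2.imwrite("pics/s3.png",s)
a=cv2.resize(t[120:270,200:380],(480,400),interpolation=cv2.INTER_CUBIC)
b=cv2.resize(s[150:290,215:355],(320,320),interpolation=cv2.INTER_CUBIC)
c=np.zeros((400,800,3),np.uint8);c[:,:480]=a;c[:320,480:]=b;cv2.imwrite("pics/c3.png",c)
E
```

```text
disc [570.2 -90.8  27.6  28. ]
disc [565.   10.   27.6  28.3]
disc [560.7 110.1  27.7  28.2]
[494.88373586 -92.89567563 259.0914173 ]
```

View pics/c3.png

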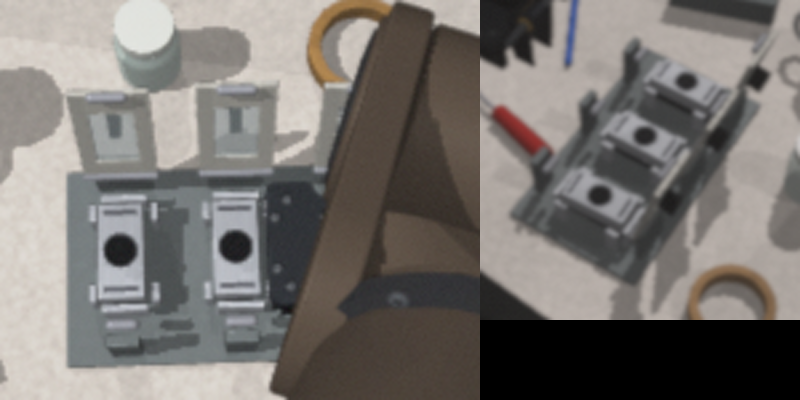

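Request:
carry_out(
  grip=[1, 1, 1, 1, 1],
  linear=[
    [0, -0.002, 0.09],
    [0, 0, 0.09],
    [0, 0, 0.09],
    [0, 0, 0.09],
    [0, 0, 0.09],
  ],
  turn=[0, 0, 0, 0, 0],
)

```text
t: 23.4
eef_pos: [722.6, -83.8, 256.5]
tcp_rot: [2.809, 1.569, 2.853]
ft_force: [-0.0, -0.3, -0.0]
opening: 0.004
```

Request:
carry_out(
  grip=[1, 1, 1],
  linear=[
    [0, 0, 0],
    [0, 0, 0],
    [0, 0, 0],
  ],
  turn=[0, 0, 0],
)

```text
t: 23.7
eef_pos: [719.8, -84.1, 257.4]
tcp_rot: [2.843, 1.569, 2.886]
ft_force: [-0.2, -0.7, 1.0]
opening: 0.007
```

```bash
cat >> h.py <<'E'
BAY={0:(560.6,109.2),1:(564.9,9.2),2:(569.4,-91)}
def uv(b):
    s=env.state();p=s['eef_pos'];a=np.radians(2.5);dx,dy=p[0]-BAY[b][0],p[1]-BAY[b][1]
    print("t%.2f bay%d u=%.1f v=%.1f z=%.1f ang=%.1f"%(s['t'],b,dx*np.cos(a)+dy*np.sin(a),-dx*np.sin(a)+dy*np.cos(a),p[2],np.degrees(dyaw())),"F",np.round(s['ft_force'],1))
def cov(b,th):
    a=np.radians(2.5);u=64-126*np.cos(th);return (BAY[b][0]+u*np.cos(a),BAY[b][1]+u*np.sin(a),62+126*np.sin(th))
E
python3 - <<'E'
from h import *
uv(2)
for b in range(3): print(b,[(t,np.round(proj("top",cov(b,t)),1).tolist()) for t in(1.65,1.75,1.85)])
E
```

```text
t23.70 bay2 u=150.6 v=0.3 z=257.4 ang=92.5 F [-0.2 -0.7  1. ]
0 [(1.65, [238.0, 162.7]), (1.75, [238.0, 157.2]), (1.85, [238.1, 152.0])]
1 [(1.65, [287.5, 161.1]), (1.75, [287.3, 155.6]), (1.85, [287.0, 150.4])]
2 [(1.65, [337.0, 159.4]), (1.75, [336.5, 153.8]), (1.85, [335.9, 148.7])]
```

Request:
carry_out(
  grip=[1, 1, 1, 1, 1],
  linear=[
    [0.08, 0, 0],
    [0.07, 0, 0],
    [0.035, 0, 0],
    [0, 0, 0],
    [0, 0, 0],
  ],
  turn=[0, 0, 0, 0, 0],
)

```text
t: 24.2
eef_pos: [720.2, -84.5, 167.2]
tcp_rot: [-0.17, 1.57, -0.127]
ft_force: [-1.0, -0.0, 0.6]
opening: 0.008
```

Request:
carry_out(
  grip=[1, 1, 1, 1],
  linear=[
    [-0.005, 0, -0.039],
    [-0.005, 0, -0.039],
    [-0.006, 0, -0.039],
    [-0.006, 0, -0.04],
  ],
  turn=[0, 0, 0, 0],
)

```text
t: 24.6
eef_pos: [641.8, -87.8, 179.2]
tcp_rot: [-0.244, 1.567, -0.201]
ft_force: [0.0, -0.5, -0.1]
opening: -0.002
```

Request:
carry_out(
  grip=[1, 1, 1, 1],
  linear=[
    [0.005, 0, -0.044],
    [0.014, 0, -0.042],
    [0.021, 0, -0.038],
    [0.029, 0, -0.033],
  ],
  turn=[0, 0, 0, 0],
)

```text
t: 25.0
eef_pos: [563.6, -91.3, 144.8]
tcp_rot: [-0.305, 1.566, -0.262]
ft_force: [0.4, -1.4, 0.6]
opening: 0.006
```

```bash
python3 - <<'E'
from h import *
uv(2);s=cams.read_camera("scene")
cv2.imwrite("pics/s4.png",cv2.resize(s[130:290,200:400],(750,600),interpolation=cv2.INTER_CUBIC))
E
```

```text
t25.00 bay2 u=-5.8 v=-0.1 z=144.8 ang=92.5 F [ 0.4 -1.4  0.6]
```

View pics/s4.png

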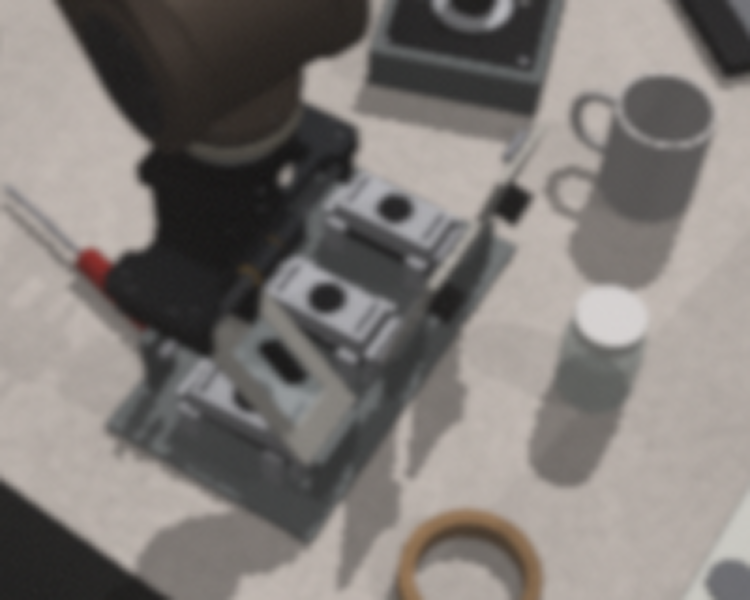

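Request:
carry_out(
  grip=[1, 1, 1, 1, 1],
  linear=[
    [0.035, 0, -0.027],
    [0.029, 0, -0.017],
    [0.031, 0, -0.013],
    [0.01, 0, -0.015],
    [0, 0, 0],
  ],
  turn=[0, 0, 0, 0, 0],
)

```text
t: 25.55
eef_pos: [527.3, -92.7, 90.5]
tcp_rot: [-0.065, 1.571, -0.022]
ft_force: [-0.1, 0.3, 0.5]
opening: 0.003
```

Request:
carry_out(
  grip=[1, 1, 1],
  linear=[
    [0.006, 0, 0],
    [0, 0, 0],
    [0, 0, 0],
  ],
  turn=[0, 0, 0],
)

```text
t: 25.85
eef_pos: [528.0, -92.6, 87.3]
tcp_rot: [-0.223, 1.57, -0.18]
ft_force: [0.1, 0.5, -0.0]
opening: 0.004
```

Request:
carry_out(
  grip=[1, 1, 1],
  linear=[
    [0.006, 0, 0],
    [0, 0, 0],
    [0, 0, 0],
  ],
  turn=[0, 0, 0],
)

```text
t: 26.15
eef_pos: [527.5, -92.5, 83.8]
tcp_rot: [2.388, 1.571, 2.431]
ft_force: [0.3, 0.4, 0.5]
opening: 0.007
```

```bash
python3 - <<'E'
from h import *
uv(2)
E
```

```text
t26.15 bay2 u=-42.0 v=0.3 z=83.8 ang=92.5 F [0.3 0.4 0.5]
```

Continue pressing in small steps.

Request:
carry_out(
  grip=[1, 1, 1],
  linear=[
    [0.006, 0, 0],
    [0, 0, 0],
    [0, 0, 0],
  ],
  turn=[0, 0, 0],
)

```text
t: 26.45
eef_pos: [527.4, -92.5, 80.7]
tcp_rot: [2.402, 1.571, 2.445]
ft_force: [-0.7, 0.2, 0.4]
opening: 0.001
```

Request:
carry_out(
  grip=[1, 1, 1],
  linear=[
    [0.006, 0, 0],
    [0, 0, 0],
    [0, 0, 0],
  ],
  turn=[0, 0, 0],
)

```text
t: 26.75
eef_pos: [527.4, -92.5, 77.7]
tcp_rot: [2.299, 1.571, 2.342]
ft_force: [0.6, 0.0, -0.2]
opening: 0.001
```

Request:
carry_out(
  grip=[1, 1, 1],
  linear=[
    [0.004, 0, 0],
    [0, 0, 0],
    [0, 0, 0],
  ],
  turn=[0, 0, 0],
)

```text
t: 27.05
eef_pos: [527.5, -92.5, 75.8]
tcp_rot: [1.838, 1.571, 1.881]
ft_force: [-1.1, -0.7, -0.1]
opening: 0.006
```

Request:
carry_out(
  grip=[1, 1, 1],
  linear=[
    [0.006, 0, 0],
    [0, 0, 0],
    [0, 0, 0],
  ],
  turn=[0, 0, 0],
)

```text
t: 27.35
eef_pos: [527.5, -92.6, 73.0]
tcp_rot: [-0.226, 1.571, -0.183]
ft_force: [-0.8, -0.0, 4.7]
opening: 0.003
```

Request:
carry_out(
  grip=[1, 1, 1],
  linear=[
    [0.006, 0, 0],
    [0, 0, 0],
    [0, 0, 0],
  ],
  turn=[0, 0, 0],
)

```text
t: 27.65
eef_pos: [527.4, -92.6, 69.8]
tcp_rot: [1.979, 1.571, 2.022]
ft_force: [-1.4, -0.5, 2.1]
opening: 0.004
```

```bash
python3 - <<'E'
from h import *
uv(2);s=cams.read_camera("scene")
cv2.imwrite("pics/s5.png",cv2.resize(s[180:290,200:340],(764,600),interpolation=cv2.INTER_CUBIC))
E
```

```text
t27.65 bay2 u=-42.0 v=0.3 z=69.8 ang=92.5 F [-1.4 -0.5  2.1]
```

View pics/s5.png

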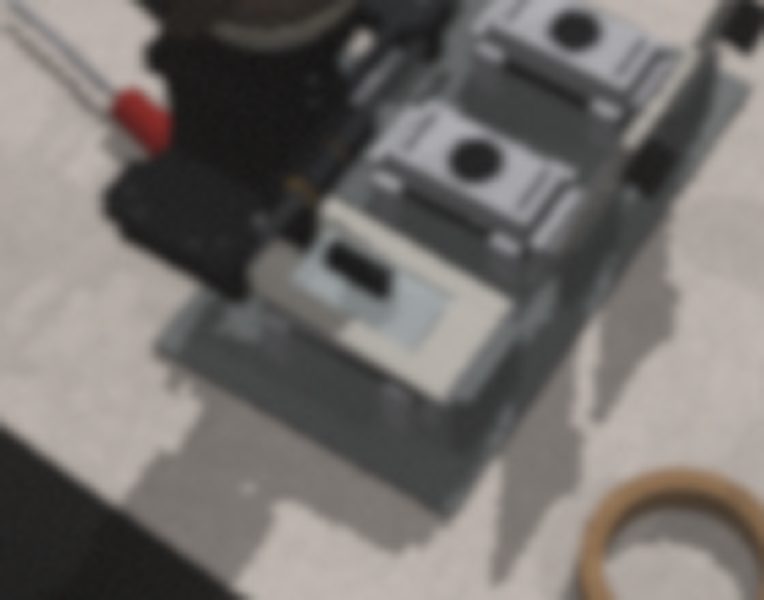

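Request:
carry_out(
  grip=[1, 1, 1],
  linear=[
    [0.005, 0, 0],
    [0, 0, 0],
    [0, 0, 0],
  ],
  turn=[0, 0, 0],
)

```text
t: 28.0
eef_pos: [527.5, -92.5, 67.1]
tcp_rot: [1.348, 1.571, 1.391]
ft_force: [0.5, 0.5, 0.5]
opening: 0.004
```

Request:
carry_out(
  grip=[1, 1, 1],
  linear=[
    [0.005, 0, 0],
    [0, 0, 0],
    [0, 0, 0],
  ],
  turn=[0, 0, 0],
)

```text
t: 28.3
eef_pos: [527.5, -92.5, 64.7]
tcp_rot: [1.967, 1.571, 2.01]
ft_force: [-0.1, 0.3, 0.3]
opening: 0.003
```

Request:
carry_out(
  grip=[1, 1, 1],
  linear=[
    [0.004, 0, 0],
    [0, 0, 0],
    [0, 0, 0],
  ],
  turn=[0, 0, 0],
)

```text
t: 28.6
eef_pos: [527.5, -92.5, 62.8]
tcp_rot: [1.862, 1.571, 1.905]
ft_force: [-0.1, -0.0, -0.2]
opening: 0.002
```

Request:
carry_out(
  grip=[1, 1, 1],
  linear=[
    [0.005, 0, 0],
    [0, 0, 0],
    [0, 0, 0],
  ],
  turn=[0, 0, 0],
)

```text
t: 28.9
eef_pos: [527.7, -92.6, 61.7]
tcp_rot: [-0.325, 1.569, -0.282]
ft_force: [-5.0, 0.7, 18.2]
opening: 0.005
```

Request:
carry_out(
  grip=[1, 1, 1],
  linear=[
    [0.004, 0, 0],
    [0, 0, 0],
    [0, 0, 0],
  ],
  turn=[0, 0, 0],
)

```text
t: 29.2
eef_pos: [527.8, -92.7, 61.4]
tcp_rot: [-0.361, 1.568, -0.318]
ft_force: [-10.6, 2.0, 42.3]
opening: 0.003
```

Request:
carry_out(
  grip=[1, 1, 1, 1, 1],
  linear=[
    [-0.05, 0, 0],
    [-0.09, 0, 0],
    [-0.09, 0, 0],
    [-0.09, 0, 0],
    [-0.08, 0, 0],
  ],
  turn=[0, 0, 0, 0, 0],
)

```text
t: 29.7
eef_pos: [527.3, -92.5, 260.7]
tcp_rot: [-0.255, 1.57, -0.212]
ft_force: [0.8, 0.9, -0.7]
opening: 0.003
```

Request:
carry_out(
  grip=[1, 1, 1, 1, 1],
  linear=[
    [0, 0.04, 0.077],
    [0, 0.04, 0.077],
    [0, 0.04, 0.077],
    [0, 0.04, 0.077],
    [0, 0.04, 0.076],
  ],
  turn=[0, 0, 0, 0, 0],
)

```text
t: 30.2
eef_pos: [716.3, 16.7, 258.1]
tcp_rot: [2.504, 1.571, 2.547]
ft_force: [0.1, -1.0, -0.2]
opening: 0.005
```

Request:
carry_out(
  grip=[1, 1, 1, 1],
  linear=[
    [0, 0, 0],
    [0, 0, 0],
    [0, 0, 0],
    [0, 0, 0],
  ],
  turn=[0, 0, 0, 0],
)

```text
t: 30.6
eef_pos: [714.4, 14.9, 258.9]
tcp_rot: [-0.064, 1.57, -0.022]
ft_force: [-0.7, -0.1, 0.7]
opening: 0.005
```

```bash
python3 - <<'E'
from h import *
uv(1);t=cams.read_camera("wrist");cv2.imwrite("pics/w13.png",t)
E
```

```text
t30.60 bay1 u=149.6 v=-0.8 z=258.9 ang=92.4 F [-0.7 -0.1  0.7]
```

View pics/w13.png

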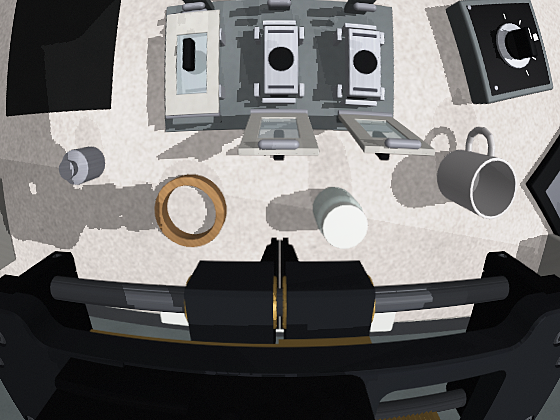

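Request:
carry_out(
  grip=[1, 1, 1, 1, 1],
  linear=[
    [0.08, 0, 0],
    [0.08, 0, 0],
    [0.04, 0, 0],
    [0, 0, 0],
    [0, 0, 0],
  ],
  turn=[0, 0, 0, 0, 0],
)

```text
t: 31.15
eef_pos: [715.2, 15.2, 159.6]
tcp_rot: [-0.039, 1.57, 0.004]
ft_force: [-0.5, 0.2, 0.8]
opening: 0.002
```

Request:
carry_out(
  grip=[1, 1, 1, 1],
  linear=[
    [-0.005, 0, -0.039],
    [-0.005, 0, -0.039],
    [-0.006, 0, -0.039],
    [-0.006, 0, -0.04],
  ],
  turn=[0, 0, 0, 0],
)

```text
t: 31.55
eef_pos: [636.8, 12.0, 171.9]
tcp_rot: [-0.098, 1.567, -0.056]
ft_force: [1.8, 1.2, -0.7]
opening: 0.007
```

Request:
carry_out(
  grip=[1, 1, 1, 1],
  linear=[
    [0.005, 0, -0.044],
    [0.014, 0, -0.042],
    [0.021, 0, -0.038],
    [0.029, 0, -0.033],
  ],
  turn=[0, 0, 0, 0],
)

```text
t: 31.95
eef_pos: [558.6, 8.6, 137.4]
tcp_rot: [-0.126, 1.565, -0.083]
ft_force: [1.0, 0.1, -0.8]
opening: 0.004
```

Request:
carry_out(
  grip=[1, 1, 1, 1, 1],
  linear=[
    [0.035, 0, -0.027],
    [0.029, 0, -0.017],
    [0.031, 0, -0.013],
    [0.014, 0, -0.015],
    [0, 0, 0],
  ],
  turn=[0, 0, 0, 0, 0],
)

```text
t: 32.45
eef_pos: [521.8, 7.2, 80.9]
tcp_rot: [0.102, 1.571, 0.144]
ft_force: [-0.7, -0.1, 0.3]
opening: 0.005
```

```bash
python3 - <<'E'
from h import *
uv(1)
E
```

```text
t32.45 bay1 u=-43.1 v=-0.1 z=80.9 ang=92.5 F [-0.7 -0.1  0.3]
```

Request:
carry_out(
  grip=[1, 1, 1, 1],
  linear=[
    [0.006, 0, 0],
    [0.006, 0, 0],
    [0, 0, 0],
    [0, 0, 0],
  ],
  turn=[0, 0, 0, 0],
)

```text
t: 32.85
eef_pos: [522.7, 7.3, 74.6]
tcp_rot: [-0.059, 1.57, -0.016]
ft_force: [0.8, -0.3, -0.1]
opening: 0.003
```

Request:
carry_out(
  grip=[1, 1, 1],
  linear=[
    [0.006, 0, 0],
    [0, 0, 0],
    [0, 0, 0],
  ],
  turn=[0, 0, 0],
)

```text
t: 33.15
eef_pos: [522.3, 7.3, 71.5]
tcp_rot: [0.039, 1.571, 0.082]
ft_force: [0.2, 0.2, 3.2]
opening: 0.001
```

Request:
carry_out(
  grip=[1, 1, 1],
  linear=[
    [0.006, 0, 0],
    [0, 0, 0],
    [0, 0, 0],
  ],
  turn=[0, 0, 0],
)

```text
t: 33.45
eef_pos: [522.1, 7.3, 68.2]
tcp_rot: [2.67, 1.57, 2.713]
ft_force: [0.5, -0.5, 0.2]
opening: 0.003
```

Request:
carry_out(
  grip=[1, 1, 1],
  linear=[
    [0.006, 0, 0],
    [0, 0, 0],
    [0, 0, 0],
  ],
  turn=[0, 0, 0],
)

```text
t: 33.75
eef_pos: [522.1, 7.3, 65.2]
tcp_rot: [2.596, 1.571, 2.639]
ft_force: [0.5, 0.0, 0.3]
opening: 0.003
```

Request:
carry_out(
  grip=[1, 1, 1],
  linear=[
    [0.006, 0, 0],
    [0, 0, 0],
    [0, 0, 0],
  ],
  turn=[0, 0, 0],
)

```text
t: 34.05
eef_pos: [522.1, 7.3, 62.2]
tcp_rot: [2.479, 1.571, 2.522]
ft_force: [0.1, 0.5, -0.6]
opening: 0.002
```

Request:
carry_out(
  grip=[1, 1, 1],
  linear=[
    [0.004, 0, 0],
    [0, 0, 0],
    [0, 0, 0],
  ],
  turn=[0, 0, 0],
)

```text
t: 34.35
eef_pos: [522.3, 7.3, 61.7]
tcp_rot: [-0.12, 1.57, -0.077]
ft_force: [-4.8, -0.2, 19.1]
opening: 0.008
```

Request:
carry_out(
  grip=[1, 1, 1, 1, 1],
  linear=[
    [-0.046, 0, 0],
    [-0.09, 0, 0],
    [-0.09, 0, 0],
    [-0.09, 0, 0],
    [-0.08, 0, 0],
  ],
  turn=[0, 0, 0, 0, 0],
)

```text
t: 34.85
eef_pos: [522.0, 7.3, 260.8]
tcp_rot: [-0.09, 1.57, -0.047]
ft_force: [0.6, 0.6, -0.9]
opening: 0.007
```

Request:
carry_out(
  grip=[1, 1, 1, 1, 1],
  linear=[
    [0, 0.04, 0.077],
    [0, 0.04, 0.077],
    [0, 0.04, 0.077],
    [0, 0.04, 0.077],
    [0, 0.04, 0.077],
  ],
  turn=[0, 0, 0, 0, 0],
)

```text
t: 35.35
eef_pos: [711.5, 116.5, 258.2]
tcp_rot: [1.714, 1.571, 1.757]
ft_force: [0.1, 0.1, 0.6]
opening: 0.005
```

Request:
carry_out(
  grip=[1, 1, 1, 1],
  linear=[
    [0, 0, 0],
    [0, 0, 0],
    [0, 0, 0],
    [0, 0, 0],
  ],
  turn=[0, 0, 0, 0],
)

```text
t: 35.75
eef_pos: [709.6, 114.9, 259.0]
tcp_rot: [0.141, 1.57, 0.184]
ft_force: [-0.1, 0.2, 1.0]
opening: 0.007
```

```bash
python3 - <<'E'
from h import *
uv(0)
E
```

```text
t35.75 bay0 u=149.1 v=-0.8 z=259.0 ang=92.4 F [-0.1  0.2  1. ]
```

Request:
carry_out(
  grip=[1, 1, 1, 1, 1],
  linear=[
    [0.08, 0, 0],
    [0.08, 0, 0],
    [0.04, 0, 0],
    [0, 0, 0],
    [0, 0, 0],
  ],
  turn=[0, 0, 0, 0, 0],
)

```text
t: 36.25
eef_pos: [710.4, 115.2, 159.7]
tcp_rot: [0.07, 1.57, 0.112]
ft_force: [-0.6, 0.4, 1.0]
opening: 0.003
```

Request:
carry_out(
  grip=[1, 1, 1, 1],
  linear=[
    [-0.005, 0, -0.039],
    [-0.005, 0, -0.039],
    [-0.006, 0, -0.039],
    [-0.006, 0, -0.04],
  ],
  turn=[0, 0, 0, 0],
)

```text
t: 36.65
eef_pos: [631.9, 112.0, 172.0]
tcp_rot: [0.044, 1.567, 0.087]
ft_force: [1.1, 0.0, 0.4]
opening: 0.004
```

Request:
carry_out(
  grip=[1, 1, 1, 1],
  linear=[
    [0.005, 0, -0.044],
    [0.014, 0, -0.042],
    [0.021, 0, -0.038],
    [0.029, 0, -0.033],
  ],
  turn=[0, 0, 0, 0],
)

```text
t: 37.05
eef_pos: [553.8, 108.7, 137.5]
tcp_rot: [0.049, 1.565, 0.092]
ft_force: [1.1, 0.3, 0.1]
opening: 0.007
```

Request:
carry_out(
  grip=[1, 1, 1, 1, 1],
  linear=[
    [0.035, 0, -0.027],
    [0.029, 0, -0.017],
    [0.031, 0, -0.013],
    [0.014, 0, -0.014],
    [0, 0, 0],
  ],
  turn=[0, 0, 0, 0, 0],
)

```text
t: 37.55
eef_pos: [517.6, 107.2, 81.0]
tcp_rot: [0.209, 1.57, 0.252]
ft_force: [0.4, 0.7, 0.7]
opening: 0.004
```

Request:
carry_out(
  grip=[1, 1, 1, 1],
  linear=[
    [0.006, 0, 0],
    [0.006, 0, 0],
    [0, 0, 0],
    [0, 0, 0],
  ],
  turn=[0, 0, 0, 0],
)

```text
t: 37.95
eef_pos: [518.4, 107.2, 74.6]
tcp_rot: [0.098, 1.57, 0.141]
ft_force: [0.9, -0.5, 1.9]
opening: 0.0
```

Request:
carry_out(
  grip=[1, 1, 1],
  linear=[
    [0.006, 0, 0],
    [0, 0, 0],
    [0, 0, 0],
  ],
  turn=[0, 0, 0],
)

```text
t: 38.25
eef_pos: [518.0, 107.2, 71.5]
tcp_rot: [0.254, 1.57, 0.297]
ft_force: [0.1, 0.2, 2.7]
opening: 0.001
```

Request:
carry_out(
  grip=[1, 1, 1],
  linear=[
    [0.006, 0, 0],
    [0, 0, 0],
    [0, 0, 0],
  ],
  turn=[0, 0, 0],
)

```text
t: 38.55
eef_pos: [517.8, 107.3, 68.1]
tcp_rot: [2.909, 1.57, 2.952]
ft_force: [-0.1, 1.0, -0.7]
opening: 0.004
```

Request:
carry_out(
  grip=[1, 1, 1],
  linear=[
    [0.006, 0, 0],
    [0, 0, 0],
    [0, 0, 0],
  ],
  turn=[0, 0, 0],
)

```text
t: 38.85
eef_pos: [517.8, 107.3, 65.2]
tcp_rot: [2.783, 1.571, 2.826]
ft_force: [-0.7, 0.6, -0.3]
opening: 0.009
```

Request:
carry_out(
  grip=[1, 1, 1],
  linear=[
    [0.006, 0, 0],
    [0, 0, 0],
    [0, 0, 0],
  ],
  turn=[0, 0, 0],
)

```text
t: 39.15
eef_pos: [517.8, 107.2, 62.2]
tcp_rot: [2.847, 1.571, 2.89]
ft_force: [-0.6, -0.5, 0.3]
opening: 0.003
```

```bash
python3 - <<'E'
from h import *
uv(0)
E
```

```text
t39.15 bay0 u=-42.8 v=-0.1 z=62.2 ang=92.5 F [-0.6 -0.5  0.3]
```

Request:
carry_out(
  grip=[1, 1, 1],
  linear=[
    [0.004, 0, 0],
    [0, 0, 0],
    [0, 0, 0],
  ],
  turn=[0, 0, 0],
)

```text
t: 39.45
eef_pos: [518.0, 107.3, 61.7]
tcp_rot: [0.096, 1.57, 0.139]
ft_force: [-5.3, -0.4, 19.1]
opening: 0.001
```

Request:
carry_out(
  grip=[1, 1, 1, -0.4, -0.4],
  linear=[
    [-0.05, 0, 0],
    [-0.09, 0, 0],
    [-0.09, 0, 0],
    [-0.09, 0, 0],
    [0, 0.0876, -0.008],
  ],
  turn=[0, 0, 0, 0, 0],
)

```text
t: 39.95
eef_pos: [514.8, 148.9, 226.0]
tcp_rot: [0.05, 1.561, 0.089]
ft_force: [0.2, 1.3, -0.0]
opening: 0.117
```

Request:
carry_out(
  grip=[-0.4, -0.4, -0.4, -0.4, -0.4],
  linear=[
    [0, 0.0876, -0.008],
    [0, 0.0876, -0.008],
    [0, 0.0876, -0.008],
    [0, 0.0876, -0.008],
    [0, 0, 0],
  ],
  turn=[0, 0, 0, 0, 0],
)

```text
t: 40.45
eef_pos: [487.4, 329.2, 220.1]
tcp_rot: [1.447, 1.57, 1.494]
ft_force: [-0.5, -1.3, 0.5]
opening: 0.534
```

Request:
carry_out(
  grip=[-0.4, -0.4, -0.4],
  linear=[
    [0, 0, 0],
    [0, 0, 0],
    [0, 0, 0],
  ],
  turn=[0, 0, 0],
)

```text
t: 40.75
eef_pos: [488.8, 324.1, 220.4]
tcp_rot: [-1.675, 1.571, -1.634]
ft_force: [0.2, 0.4, -0.8]
opening: 0.69
```

```bash
python3 - <<'E'
from h import *
import json
plan(489,325,78);i=cams.camera_info("wrist");im=cams.read_camera("wrist");cv2.imwrite("pics/w14.png",im)
json.dump({k:np.array(v).tolist() for k,v in i.items()},open("w14.json","w"))
u,v=np.int32(proj("wrist",(489,325,60),i));print(u,v)
print([ (z,np.round(proj("wrist",(489,325,z),i)).tolist()) for z in(45,60,89)])
a=cv2.resize(im[v-55:v+55,u-60:u+60],None,fx=4.5,fy=4.5,interpolation=cv2.INTER_CUBIC)
# close-up of dial beside the fixture (covers)
q=np.int32(proj("wrist",(545,9,70),i));print("fix",q)
t=cams.read_camera("scene");b=cv2.resize(t[150:290,215:355],(250,250),interpolation=cv2.INTER_CUBIC)
t=cams.read_camera("top");b2=cv2.resize(t[140:270,215:365],(250,217),interpolation=cv2.INTER_CUBIC)
c=np.zeros((495,790,3),np.uint8);c[:a.shape[0],:a.shape[1]]=a[:495,:540];c[:250,540:]=b;c[260:477,540:]=b2
cv2.imwrite("pics/w14v.png",c)
E
```

```text
t40.8 now [488.8 324.1 220.4] ang92.4 tool shift units [0.2849 0.0018 0.0005] turn units None rows>= 3.0 per row [0.095  0.0006 0.0002]
280 192
[(45, [281.0, 189.0]), (60, [281.0, 192.0]), (89, [281.0, 199.0])]
fix [ 39 228]
```

View pics/w14v.png

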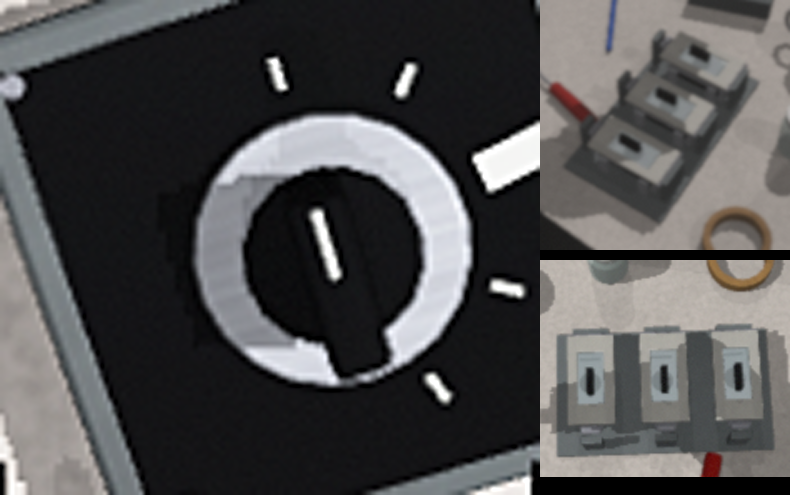

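```bash
python3 - <<'E'
from h import *
import json
i=json.load(open("w14.json"));im=cv2.imread("pics/w14.png")
f=lambda u,v,z:onz("wrist",(220+u/4.5,137+v/4.5),z,i)[:2]
g=cv2.cvtColor(im,cv2.COLOR_BGR2GRAY);m=np.zeros_like(g);m[158:225,260:328]=(g[158:225,260:328]>95)*255
for a,c in blobs(m,400,9000):
    p=np.array([onz("wrist",q[0],59,i)[:2] for q in cv2.convexHull(c)],np.float32);print("ring",cv2.fitEllipse(p))
c=f(335,250,59);print("ringc",c,"edges",f(193,250,59),f(473,250,59))
A,B=f(317,212,89),f(335,278,89);d=A-B
print("line",A,B,np.degrees(np.arctan2(d[1],d[0])))
for n,q in(("t0",(278,73)),("t1",(405,79)),("w",(515,150)),("t3",(507,288)),("t4",(438,388))):
    w=f(*q,45)-c;print(n,np.degrees(np.arctan2(w[1],w[0])),np.hypot(*w))
print("bar end",f(335,378,72),f(390,365,72),f(330,345,89),f(385,330,89))
E
```

```text
ring ((488.8437194824219, 339.0347900390625), (65.56330108642578, 66.15567016601562), 98.81585693359375)
ringc [488.79773698 339.7969247 ] edges [490.20168219 306.10590057] [487.31241612 372.8220352 ]
line [473.98021612 333.7623423 ] [488.41344377 338.40391252] -162.17276962768682
t0 -159.28307051941644 42.902433284589414
t1 158.74520988640603 43.05606869763112
w 118.81324093125804 50.04152244930764
t3 76.284988451136 45.890013958978166
t4 37.49504345629776 47.692542730905565
bar end [516.5222337  340.70473532] [512.82615485 353.39398584] [503.61407328 338.12138142] [499.68580132 350.04160248]
```

Request:
carry_out(
  grip=[-0.4, -0.4, -0.4, -0.4, -0.4],
  linear=[
    [0, 0.03, 0.002],
    [0, 0, 0],
    [0.08, 0, 0],
    [0.08, 0, 0],
    [0, 0, 0],
  ],
  turn=[0, -0.0447, -0.0447, 0, 0],
)

```text
t: 41.4
eef_pos: [487.0, 339.8, 136.2]
tcp_rot: [-2.989, 1.563, -2.666]
ft_force: [-0.2, -0.3, -0.3]
opening: 0.7
```

Request:
carry_out(
  grip=[-0.4, -0.4, -0.4, -0.4, -0.4],
  linear=[
    [0.06, 0, 0],
    [0.04, 0, 0],
    [0.03, 0, 0],
    [0.019, 0, 0],
    [0, 0, 0],
  ],
  turn=[0, 0, 0, 0, 0],
)

```text
t: 41.9
eef_pos: [489.0, 340.6, 66.0]
tcp_rot: [2.97, 1.571, -2.99]
ft_force: [0.0, -0.1, 0.1]
opening: 0.706
```

Request:
carry_out(
  grip=[-0.4, -0.4],
  linear=[
    [0, 0, 0],
    [0, 0, 0],
  ],
  turn=[0, 0],
)

```text
t: 42.1
eef_pos: [489.3, 340.6, 67.0]
tcp_rot: [0.219, 1.569, 0.543]
ft_force: [-0.1, -0.5, 0.3]
opening: 0.701
```

```bash
python3 - <<'E'
from h import *
plan(489.2,339.2,66,108.5);print(env.state()['ft_force'])
E
```

```text
t42.1 now [489.3 340.6  67. ] ang108.5 tool shift units [ 0.0021 -0.0025 -0.0012] turn units 0.0003 rows>= 1 per row [ 0.0021 -0.0025 -0.0012]
[-0.08282572 -0.45367792  0.30569097]
```

Request:
carry_out(
  grip=[1, 1, 1, 1, 1],
  linear=[
    [0, -0.002, 0],
    [0, 0, 0],
    [0, 0, 0],
    [0, 0, 0],
    [0, 0, 0],
  ],
  turn=[0, 0, 0, 0, 0],
)

```text
t: 42.6
eef_pos: [489.2, 339.3, 65.9]
tcp_rot: [0.992, 1.571, 1.316]
ft_force: [-0.1, 0.3, -0.6]
opening: 0.333
```

Request:
carry_out(
  grip=[1, 1, 1, 1, 1],
  linear=[
    [0, 0, 0],
    [0, 0, 0],
    [0, 0, 0],
    [0, 0, 0],
    [0, 0, 0],
  ],
  turn=[0, 0, 0, 0, 0],
)

```text
t: 43.1
eef_pos: [489.1, 339.2, 65.8]
tcp_rot: [1.957, 1.571, 2.281]
ft_force: [-0.5, 0.8, -0.0]
opening: 0.141
```

Request:
carry_out(
  grip=[1, 1, 1, 1, 1],
  linear=[
    [0, 0, 0],
    [0, 0, 0],
    [0, 0, 0],
    [0, 0, 0],
    [0, 0, 0],
  ],
  turn=[0.03, 0.045, 0.045, 0.045, 0.045],
)

```text
t: 43.6
eef_pos: [489.2, 340.1, 65.9]
tcp_rot: [1.571, 1.569, 1.229]
ft_force: [0.2, 6.8, -2.2]
opening: 0.144
```

Request:
carry_out(
  grip=[1, 1, 1, 1, 1],
  linear=[
    [0, 0, 0],
    [0, 0, 0],
    [0, 0, 0],
    [0, 0, 0],
    [0, 0, 0],
  ],
  turn=[0.045, 0.045, 0.045, 0.045, 0.045],
)

```text
t: 44.1
eef_pos: [489.8, 340.7, 65.9]
tcp_rot: [1.955, 1.567, 0.906]
ft_force: [1.9, 9.5, -6.1]
opening: 0.146
```

Request:
carry_out(
  grip=[1, 1, 1, 1],
  linear=[
    [0, 0, 0],
    [0, 0, 0],
    [0, 0, 0],
    [0, 0, 0],
  ],
  turn=[0.01, 0, 0, 0],
)

```text
t: 44.5
eef_pos: [489.8, 340.8, 65.9]
tcp_rot: [1.977, 1.567, 0.903]
ft_force: [1.7, 9.4, -5.4]
opening: 0.145
```

```bash
python3 - <<'E'
from h import *
plan(489.2,339.2,66,28.5);s=env.state();print(s['ft_force'],s['moment'],s['opening']*95)
E
```

```text
t44.5 now [489.8 340.8  65.9] ang28.4 tool shift units [-0.0003 -0.0026  0.0021] turn units -0.0003 rows>= 1 per row [-0.0003 -0.0026  0.0021]
[ 1.66756686  9.36461088 -5.41423559] [ 1.78091762 -0.34395776  0.0029499 ] 13.746646195353831
```

Turned 80°. Release, raise and check the pointer, carriers and bystanders.

Request:
carry_out(
  grip=[-0.4, -0.4, -0.4, -0.4, -0.4],
  linear=[
    [0, 0, 0],
    [0, 0, 0],
    [0, 0, 0],
    [0, 0, 0],
    [0, 0, 0],
  ],
  turn=[0, 0, 0, 0, 0],
)

```text
t: 45.0
eef_pos: [489.2, 339.2, 65.9]
tcp_rot: [3.125, 1.571, 2.05]
ft_force: [0.6, 0.1, 1.0]
opening: 0.509
```

Request:
carry_out(
  grip=[-0.4, -0.4, -0.4, -0.4, -0.4],
  linear=[
    [-0.04, 0, 0],
    [-0.08, 0, 0],
    [-0.09, 0, 0],
    [-0.09, 0, 0],
    [0, 0, 0],
  ],
  turn=[0, 0, 0, 0, 0],
)

```text
t: 45.5
eef_pos: [491.0, 340.2, 221.9]
tcp_rot: [1.574, 1.561, 0.5]
ft_force: [-0.9, 0.0, 0.4]
opening: 0.701
```

Request:
carry_out(
  grip=[-0.4, -0.4, -0.4],
  linear=[
    [0, 0, 0],
    [0, 0, 0],
    [0, 0, 0],
  ],
  turn=[0, 0, 0],
)

```text
t: 45.8
eef_pos: [488.7, 339.0, 214.4]
tcp_rot: [-1.604, 1.568, -2.678]
ft_force: [-0.3, -1.2, -0.4]
opening: 0.698
```

```bash
python3 - <<'E'
from h import *
i=cams.camera_info("wrist");im=cams.read_camera("wrist");cv2.imwrite("pics/w15.png",im)
g=cv2.cvtColor(im,cv2.COLOR_BGR2GRAY)
c=np.array([489.2,339.3])
for a,k in blobs(((g>170)*255).astype(np.uint8),8,400):
    for z in(89,45):
        p=np.array([onz("wrist",q[0],z,i)[:2] for q in k],np.float32)
        (x,y),(w,h),an=cv2.minAreaRect(p);d=np.array([x,y])-c
        if np.hypot(*d)<(16 if z==89 else 60): print(z,a,"r%.1f dir%.1f"%(np.hypot(*d),np.degrees(np.arctan2(d[1],d[0]))),"size",round(w,1),round(h,1),"rect ang",round(an,1))
t0=cv2.imread("pics/top0.png");t=cams.read_camera("top");cv2.imwrite("pics/t9.png",t)
D=(cv2.absdiff(t0,t).max(2)>40).astype(np.uint8)*255
for n,uv in(("jar",(254,135)),("mug",(172,158)),("tape",(335,137)),("weight",(403,160)),("pen",(237,303)),("drv",(316,280))):
    u,v=uv;print(n,"changed px frac",round(float((D[v-22:v+22,u-22:u+22]>0).mean()),2))
E
```

```text
45 10.5 r43.8 dir-158.9 size 7.7 2.2 rect ang 28.1
45 8.5 r46.7 dir38.2 size 7.7 2.2 rect ang 28.9
89 15.0 r9.9 dir112.0 size 1.0 14.6 rect ang 28.5
45 15.0 r1.4 dir48.1 size 1.1 16.7 rect ang 28.5
45 10.0 r45.2 dir77.4 size 7.8 2.4 rect ang 80.7
45 161.5 r50.1 dir118.2 size 9.6 19.3 rect ang 28.5
jar changed px frac 0.04
mug changed px frac 0.0
tape changed px frac 0.09
weight changed px frac 0.04
pen changed px frac 0.01
drv changed px frac 0.16
```

```bash
python3 - <<'E'
from h import *
for f in("top0","t9"):
    h=cv2.cvtColor(cv2.imread(f"pics/{f}.png"),cv2.COLOR_BGR2HSV)
    m=cv2.inRange(h,(0,150,60),(8,255,255))|cv2.inRange(h,(172,150,60),(180,255,255));m[:,:290]=0;m[:,345:]=0
    M=cv2.moments(m,True);print(f,M['m00'],M['m10']/M['m00'],M['m01']/M['m00'])
# cover free-edge check: rib centre (68 mm from hinge, z=88) dark blob vs prediction for 0 and 0.11 rad
g=cv2.cvtColor(cv2.imread("pics/t9.png"),cv2.COLOR_BGR2GRAY);a=np.radians(2.5)
for b in range(3):
    P=lambda th,s,n:proj("top",(BAY[b][0]+(64-s*np.cos(th)+n*np.sin(th))*np.cos(a),BAY[b][1]+(64-s*np.cos(th)+n*np.sin(th))*np.sin(a),62+s*np.sin(th)+n*np.cos(th)))
    u,v=np.int32(P(0,68,26));w=(g[v-16:v+17,u-8:u+9]<45).astype(np.uint8)
    y,x=np.nonzero(w);print(b,"rib rows",y.min()+v-16,y.max()+v-16,"pred0",P(0,86,26)[1].round(1),P(0,50,26)[1].round(1),"pred.11",P(.11,86,26)[1].round(1),P(.11,50,26)[1].round(1))
s=env.state();print(s['t'],s['ft_force'],s['opening'])
E
```

```text
top0 397.0 315.17884130982367 276.2468513853904
t9 391.0 315.12787723785164 276.5012787723785
0 rib rows 205 220 pred0 219.3 203.5 pred.11 216.9 201.5
1 rib rows 204 218 pred0 217.7 201.9 pred.11 215.3 200.0
2 rib rows 202 217 pred0 216.1 200.3 pred.11 213.7 198.3
45.9 [-0.16644718 -0.14040725 -0.21452731] 0.7043103698595976
```

All checks agree with shut covers and the dial on the wide mark, so I'm handing in.

```bash
python3 -c "
from cell import env
print(env.job_done())"
```

```text
the job is handed in; nothing more can be done
None
```

I loaded all three carriers, one to each bay, and pressed the three covers shut. Then I turned the dial 80° clockwise to the wide mark and handed the job in at about 46 s; it returned no verdict.

**Last checks**
- **Carriers:** seen from the wrist camera before the covers closed, each disc was within about 1 mm of its bay centre.
- **Covers:** each gave way at the catch and then met a firm stop at the same height (about 62 mm). After release all three stayed down, and their ribs sat within a pixel or two of where a shut cover puts them, not where an ajar one would.
- **Dial:** the pointer lies at 118.5° against 118.2° for the wide mark.
- **Bystanders:** the jar, mug, tape, weight and pen look unchanged in the before and after top views. The screwdriver area showed more changed pixels, but its position moved by less than half a pixel.
- **Robot:** the gripper was clear above the dial with no contact force.

**What disagreed or went wrong**
- **Fingertips:** they end about 6 mm short of the TCP, not 14 mm ahead of it. My first grasp therefore closed above the carrier and had to be repeated lower.
- **First cover:** it was pushed about 42 N onto its stop by the fingers; the other two took about 19 N.
- **Last picture:** the final view of the dial was refused because the picture limit was reached, so that check is from numbers only.

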